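# Hang a rinsed beaker on the spring-clip peg of a drying rack

## Task

The tall, narrow beaker stands rinsed, mouth down, on the draining tray. Hang it on the drying rack's one peg that carries a spring clip and a star-shaped rest: slide it on along the slant of the peg, over the springs, and press gently, feeling for the stop, until the rim sits fully home on the star; then let go. Glass chips if it is forced, and the other things must stay where they stand.

Things in the scene. Friction and masses are not known exactly. Their poses are not given: they have to be found in the camera images.
- tall_beaker_center (a point): Middle of the tall glass beaker, 50 mm below its closed end and 50 mm above its mouth. It starts mouth down (closed end up) on the tray. Straight round wall, no spout: 52 mm outside, 47 mm inside, 100 mm long, wall 2.5 mm, base 4 mm thick, 80 to 150 g. z points from mouth to closed end.
- tall_beaker_mouth (a point): Centre of the tall beaker's mouth, in the plane of its rim; same axes as the beaker (z points towards the closed end). At the start 4 mm above the bench (on the tray).
- holder_peg_rod: The slanted steel rod of the one peg with clip and star, 10 mm thick. Origin: on its axis at the foot, on the board; z: along the rod, up and out to its tip at 125 mm (40 deg off vertical). Three bowed spring wires at z 70 to 115 mm, widest (about 51 mm across) at z 84 mm, hold the beaker from inside: pushing it along takes 3 to 6 N and it stays where it is left.
- holder_peg_tip (a point): Rounded tip of that rod, 125 mm from its foot. Below the clip a white star-shaped rest with three arms (62 mm across, 5 mm thick) is fixed on the rod; its upper face lies anywhere from 40 to 66 mm up from the foot, set differently each time and not measured: feel for it. Its arms flex about 1 mm per 5 N. A beaker whose rim rests on all three arms is home.
- rack: Low drying rack fixed on the bench: upright dark board 310 mm wide (along its y), 135 mm high, 12 mm thick, with a 90 mm deep gutter 18 mm high at its foot on the peg side (-x). Origin: under the middle of the board. Three pegs 90 mm apart, 105 mm up; two are plain rods of the same length and slant.
- tall_beaker: The tall beaker's body; origin at the centre of its mouth, z towards its closed end. Thin glass: more than 20 N against peg, clip, star or rack chips it.
- wide_beaker: Bystander: squat glass beaker, mouth down on the tray, 72 mm across, 72 mm high. Origin at the centre of its mouth, on the tray.
- jar: Bystander: small amber jar with white cap on the tray, 44 mm across, 75 mm high. Origin at the centre of its underside.
- wash_bottle: Bystander: white squeeze bottle with bent spout on the bench between tray and rack, 60 mm across, 160 mm high. Origin at the centre of its underside.

How it is judged:
By the outcome, as a careful person would: the job done as asked, in the order asked, and still so for the second after the job is handed in, with the robot touching nothing.
It also fails if it takes over 48 s, if anything falls off the work surface, if the arm or the gripper's body presses on something with over 40 N, if the wrist force passes 120 N, or if a joint passes its speed limit or range.

## Robot

A 6-joint arm with a two-finger parallel gripper is mounted at the origin on the work surface. World frame = base frame: x ahead of the robot, y to its left, z up, the work surface at z = 0. Lengths are in m, angles in degrees, forces in N, time in s.
With the tool pointing down it reaches from about 0.35 to 0.875 m from the base axis. Payload 4.2 kg.
Tool frame: the origin (TCP) lies midway between the tips of the shut fingers; the grasp point (between the pads) lies r.pinch_z behind it (r.pinch_z is the distance from the TCP to the grasp point, in m); z points along the fingers, y is the direction in which the jaws open and shut (so a half turn about z gives the same grasp; the last joint's range is limited). The gripper opens to 87 mm and grips with 3 to 60 N. Pads are 19 mm wide; open, the fingers measure 117 mm over their backs; the gripper's body (75 mm by 190 mm) begins 51 mm behind the grasp point.
Start: joints at [-48.266, 22.042, 0.453, 0, -68.411, -14.817], TCP at [0.283, -0.557, 0.223] pointing down, gripper open.
Joint ranges: [-179.83, 179.83], [-69.29, 118.12], [-61.27, 80.66], [-181.25, 117.63], [-171.15, -9.14], [-177.46, 177.46]. Speed limits (degrees/s): [159.86, 159.86, 180, 180, 180, 180].

## Interface

Orientations are given as a 3x3 rotation matrix whose columns are the frame's x, y, z axes.
In Python, from station import r gives the robot as it stands. The module is installed in compiled form; this text tells all that it offers.
- The arm moves only by the tool play_rows, never from a script. Its argument "deltas" is a list of rows, each a list of 7 numbers: the shift along the tool's x, y, z in units of 25 mm (1.0 is 25 mm), then the turn, a rotation vector about the tool's x, y, z in units of 5 degrees (1.0 is 5 degrees), then the finger opening in mm, from 0 to 87. In form: [[tx, ty, tz, wx, wy, wz, fingers], ...]. A call has 1 to 12 rows; each row is the pose to reach, as a shift and turn from the pose commanded when the call began, along the tool's axes at that moment; what a row does not reach only later rows make up. A row lasts 1/10 s, in which the tool goes at most 50 mm and 8.59 degrees, less where a joint would pass 70% of its speed; a pose out of reach is approached as far as the arm can. A call with a gripper value outside its range is refused whole. The fingers move at their own pace and stop on an object; the grip force is fixed at half the most. Time passes only in rows, so rows that repeat a pose let the fingers close. It gives the time, the measured TCP pose, the force and the opening at its end, in the units of the state.
- r.sense(): the state, without advancing time (a new reading comes with each control period).
- r.capture(name): name is "side" or "top"; returns a dict with "pixels" (400x640x3 uint8, red, green, blue), "camera_matrix" (3x3 intrinsics, pixels), "R" (3x3) and "t" (3): a world point X has camera coordinates R X + t. Camera axes: x right, y down, z forward; pixel columns grow to the right and rows downward; lengths in m; the calibration is good to about 2 mm. A picture is of the moment at which its call begins. There is no depth.
- r.finish_job(): hands the job in, once; it reports no verdict.
Trained networks look in the newest picture that a camera, given by its name, has taken for a name from the list of things; names that differ only in an ending like _2 or _b are one class to them, and where a whole thing is asked for, a point or a joint stands for the part that bears it (a point fixed in the world has none). Each returns a list of dicts, best first, with "score" (0 to 1); they miss things now and then, are a little off and sometimes report something else, mostly with a low value. They report only what shows in the picture. A call takes as long as a camera call.
- r.spot_in(camera, target): "centre" ([x, y, z] in m, in world coordinates, good to about 4 mm: the middle of the surface that is visible of it).
- r.cut_out(camera, target): "region" (400x640 bool, what is visible of it).
The state is a dict: "time_s": time; "joints": joint angles; "joint_velocities": joint speeds; "effort": joint torques, N m; "tcp_pos": TCP position; "ee_rot": TCP orientation; "wrist_force": force on the tool from outside, world axes, zero at the start; "moment": the same for the moment, N m; "gripper_width": opening from 0.0 (shut) to 1.0 (fully open).
Only numpy, scipy, OpenCV 4.12 (cv2) and the standard library are available. Lean on these libraries where they do the work, as an engineer would, in place of code of your own. Each camera call takes 0.05 s, during which the arm holds its last target.

## Working session

There is one attempt and no reset: what is moved stays moved. The work goes in short steps, Python scripts to look and compute and a tool call to move; the robot and the scene stay as the last step left them, time stands still between calls to the robot, and variables do not carry over. Pictures are saved under pics/ and viewed, and the job is handed in when it is done.

Besides the shell and the picture viewer there is one more tool, called after ">>>" by a JSON object that holds its "op" and its "data", one argument or row to a line. play_rows: Moves the arm, as the interface text tells. Its arguments: {"type":"object","properties":{"deltas":{"type":"array","items":{"type":"array","items":{"type":"number"}}}},"required":["deltas"]}

```bash
mkdir -p pics; ls
cat > h.py <<'E'
import numpy as np, cv2
from station import r
def save(c,n):
    d=r.capture(c); cv2.imwrite('pics/'+n,d['pixels'][:,:,::-1]); return d
E
python3 - <<'E'
from h import *
s=r.sense(); print(s, r.pinch_z)
for c in('side','top'):
    d=save(c,c+'0.png'); print(c,d['camera_matrix'],d['R'],d['t'])
    for n in ['tall_beaker','tall_beaker_center','tall_beaker_mouth','holder_peg_rod','holder_peg_tip','rack','wide_beaker','jar','wash_bottle']:
        try:
            for q in r.spot_in(c,n)[:3]: print(c,n,q['score'],q['centre'])
        except Exception as e: print(n,e)
E
```

```text
pics
{'time_s': 0.0, 'joints': array([-4.82662173e+01,  2.20907291e+01,  3.79435958e-01, -2.86342001e-02,
       -6.84111678e+01, -1.48165195e+01]), 'joint_velocities': array([-0.02277618,  0.00290616,  0.02948755, -0.09543664,  0.07353878,
       -0.01539439]), 'effort': array([ 4.45041433e-04, -3.90664208e+01,  1.87411970e+01,  4.22015145e+00,
        1.10574957e-02, -2.17911652e-04]), 'tcp_pos': array([ 0.28267968, -0.55674108,  0.22145852]), 'ee_rot': array([[-8.91744572e-01, -4.52537799e-01, -1.07595716e-03],
       [-4.52539068e-01,  8.91742544e-01,  1.90429126e-03],
       [ 9.77130048e-05,  2.18505405e-03, -9.99997608e-01]]), 'wrist_force': array([-0.70424461,  0.26232841, -0.09953378]), 'moment': array([0.03524486, 0.02822238, 0.00733231]), 'gripper_width': 1.0005149516923004} 0.0187
side [[397.71300506   0.         316.25536801]
 [  0.         397.71300506 203.41523438]
 [  0.           0.           1.        ]] [[-0.93662838 -0.34980638 -0.01904686]
 [-0.23719235  0.67323152 -0.70035641]
 [ 0.25781208 -0.65145592 -0.71353915]] [0.54205728 0.22974562 0.98592356]
side tall_b
[... 572 characters left out ...]
0.           1.        ]] [[ 0.04032744 -0.99916794  0.00609258]
 [-0.97295012 -0.04065592 -0.22740968]
 [ 0.22746816  0.00324307 -0.97378012]] [-0.00971303  0.59867887  0.87217317]
top tall_beaker 0.73 [0.6596, -0.0373, 0.1095]
top tall_beaker 0.71 [0.4809, 0.3416, 0.1027]
top tall_beaker_center 0.75 [0.4751, 0.3417, 0.106]
top tall_beaker_center 0.43 [0.5837, -0.206, 0.1638]
top tall_beaker_mouth 0.82 [0.4756, 0.3436, 0.1027]
top holder_peg_rod 0.75 [0.5842, -0.2098, 0.1603]
top holder_peg_tip 0.76 [0.5824, -0.2083, 0.1645]
top rack 0.7 [0.5708, -0.2217, 0.0084]
top wide_beaker 0.81 [0.5837, 0.2752, 0.075]
top jar 0.82 [0.4731, 0.2315, 0.0773]
top wash_bottle 0.79 [0.6579, -0.0412, 0.1089]
```

View pics/side0.png

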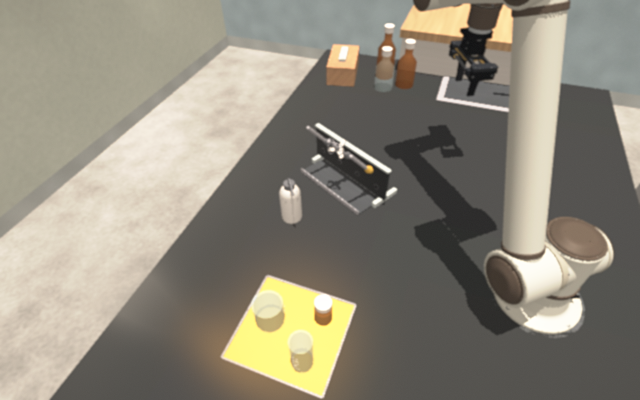

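View pics/top0.png

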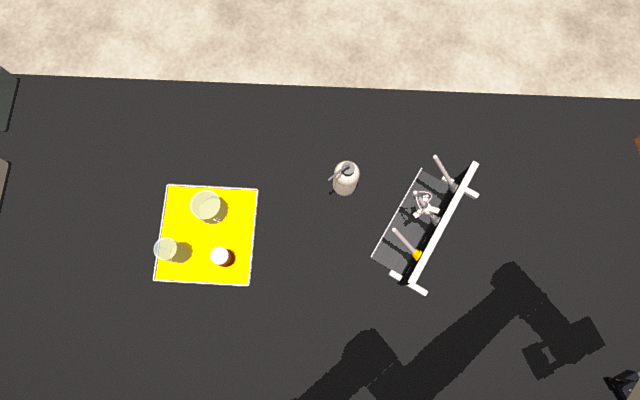

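The side view shows the tray at about (290,335) with the tall beaker at (300,348), the bottle at (290,202) and the rack at (350,165). In the top view the tall beaker is at (166,248) and the clip peg is the middle one, at (425,205). I'll zoom in on both.

Run:
```python
import cv2,numpy as np
a=cv2.imread('pics/side0.png');b=cv2.imread('pics/top0.png')
def z(im,x,y,w,h,k=6): return cv2.resize(im[y:y+h,x:x+w],None,fx=k,fy=k,interpolation=cv2.INTER_CUBIC)
cv2.imwrite('pics/z1.png',z(a,295,115,110,100)); cv2.imwrite('pics/z2.png',z(b,365,150,125,100)) ; cv2.imwrite('pics/z4.png',z(b,365,200,125,100)); 
c=np.hstack([z(a,270,320,66,60),z(b,135,220,66,60)]);cv2.imwrite('pics/z3.png',c)
```

```text
(no output)
```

View pics/z1.png

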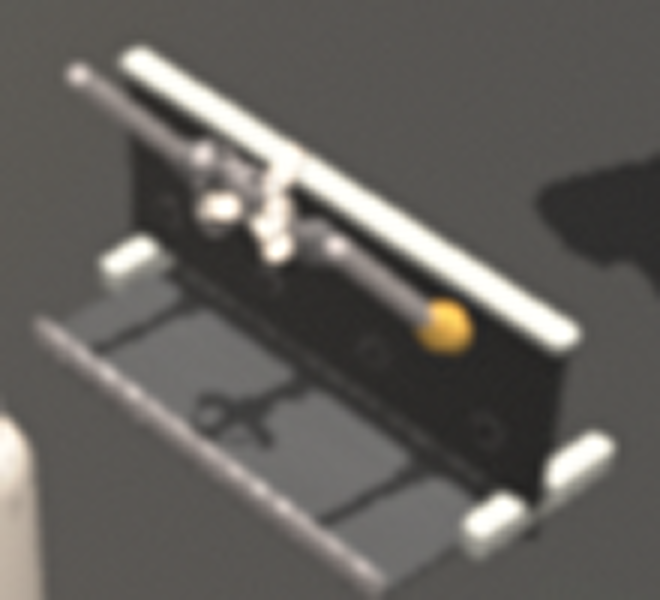

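View pics/z2.png

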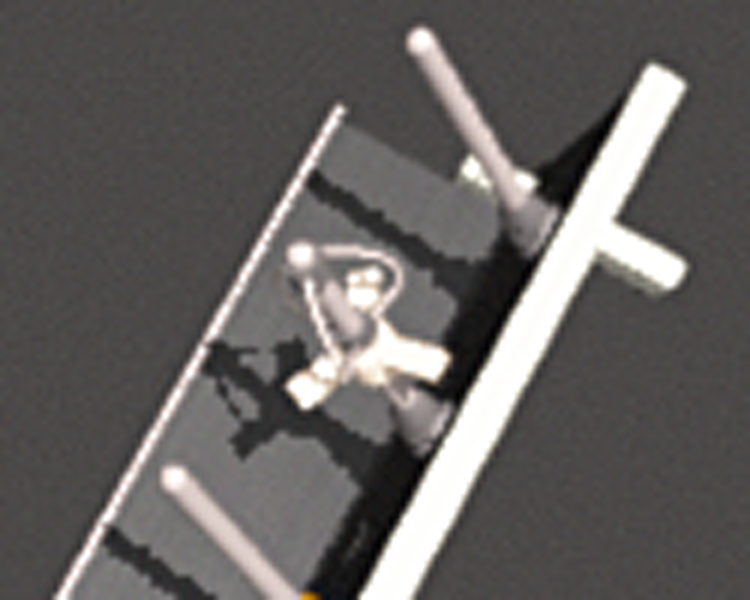

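View pics/z3.png

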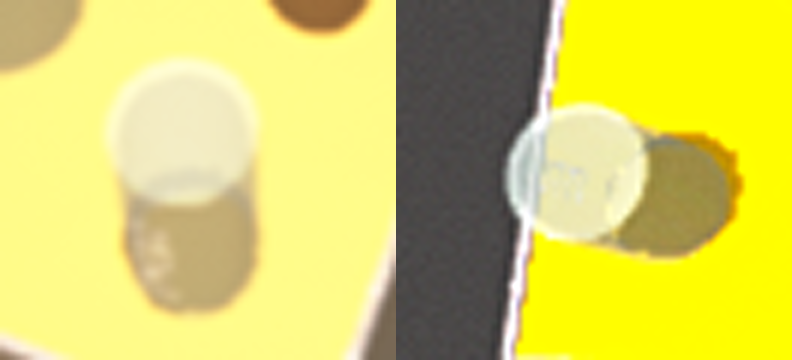

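View pics/z4.png

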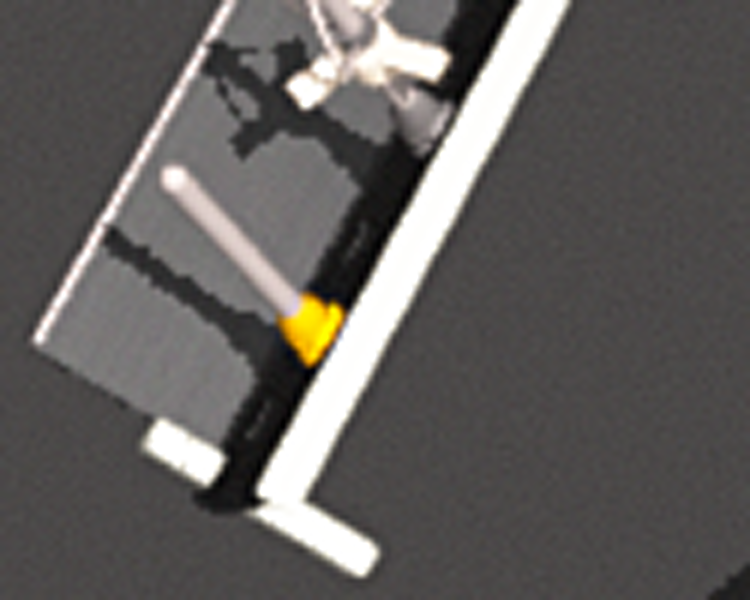

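```bash
cat > fit.py <<'E'
from h import *
from scipy.optimize import least_squares
cams={c:r.capture(c) for c in('side','top')}
def proj(c,X):
    d=cams[c];p=d['R']@np.asarray(X)+d['t'];q=d['camera_matrix']@p;return q[:2]/q[2]
def tri(obs):
    f=lambda X:np.concatenate([proj(c,X)-p for c,p in obs.items()])
    s=least_squares(f,[.5,0,.1]);return s.x,s.fun
o=lambda x,y,X,Y:((x+.5)/6-.5+X,(y+.5)/6-.5+Y)
S=lambda x,y:o(x,y,295,115);T=lambda x,y:o(x,y,365,150);T4=lambda x,y:o(x,y,365,200)
tips=[(S(75,74),T(420,40)),(S(202,155),T(301,254)),(S(335,246),T4(173,178))]
for a,b in tips: print('tip',tri({'side':a,'top':b}))
print('beaker top',tri({'side':o(183,132,270,320),'top':o(577-396,172,135,220)}))
# rack fit : x,y,yaw
pk=[];
def W(p,X):
    c,s=np.cos(p[2]),np.sin(p[2]);return np.array([p[0]+c*X[0]-s*X[1],p[1]+s*X[0]+c*X[1],X[2]])
s40,c40=np.sin(np.radians(40)),np.cos(np.radians(40))
def tipz(f=0.123):return [-.006-f*s40,.105+f*c40]
def res(p,sg):
    e=[]
    for (a,b),y in zip(tips,(.09,0,-.09)):
        t=tipz();X=W(p,[t[0],sg*y,t[1]]); e+=[proj('side',X)-a,proj('top',X)-b]
    return np.concatenate(e)
for sg in(1,-1):
    best=min((least_squares(res,[.55,-.25,y],args=(sg,)) for y in np.linspace(-3,3,7)),key=lambda s:s.cost)
    print(sg,best.x,np.degrees(best.x[2]),best.cost,best.fun.round(1))
    if best.cost<60:
        p=best.x;print('tipmid',W(p,[-.006-.125*s40,0,.105+.125*c40]),'foot',W(p,[-.006,0,.105]))
        for c in cams:
            print(c,[ (y,proj(c,W(p,[x,y,z])).round(1)) for x,y,z in((-.006,.155,.135),(-.006,-.155,.135),(-.096,.155,.018),(-.096,-.155,.018))])
        d=W(p,[-s40,0,c40])-W(p,[0,0,0]);print('axis',d)
E
python3 fit.py
```

```text
tip (array([ 0.68491587, -0.22060877,  0.20270472]), array([ 0.22030938,  0.07819295, -0.02005334, -0.16552629]))
tip (array([ 0.60538342, -0.17798575,  0.20363233]), array([-0.04875751, -0.01487587,  0.0040537 ,  0.03689348]))
tip (array([ 0.52684206, -0.13446751,  0.20302672]), array([ 0.12690073,  0.03225804, -0.00950469, -0.09693594]))
beaker top (array([0.48028307, 0.35272992, 0.10544769]), array([-0.22893433, -0.05929197,  0.02546062,  0.25671605]))
1 [ 0.5661488  -0.25404681 -2.06882619] -118.53500931798824 1.1739728732777115 [ 0.2  0.7  0.3  0.  -0.4  0.9  0.1 -0.  -0.   0.7  0.6 -0.2]
tipmid [ 0.60739708 -0.17818751  0.20075556] foot [ 0.56901497 -0.24877566  0.105     ]
side [(0.155, array([313.7, 126. ])), (-0.155, array([385.9, 173.1])), (0.155, array([294.1, 166.1])), (-0.155, array([360.7, 217.1]))]
top [(0.155, array([471. , 159.9])), (-0.155, array([406.6, 279.5])), (0.155, array([422.3, 158.4])), (-0.155, array([363.1, 262.4]))]
axis [0.30705685 0.56470524 0.76604444]
-1 [ 0.64741713 -0.10458702  1.07276646] 61.46499084318249 1.173972873277731 [ 0.2  0.7  0.3  0.  -0.4  0.9  0.1 -0.  -0.   0.7  0.6 -0.2]
tipmid [ 0.60616885 -0.18044633  0.20075556] foot [ 0.64455095 -0.10985817  0.105     ]
side [(0.155, array([345.2, 199.8])), (-0.155, array([274.4, 146.3])), (0.155, array([366. , 213.4])), (-0.155, array([299.2, 163.2]))]
top [(0.155, array([341.7, 241.2])), (-0.155, array([409.1, 126.5])), (0.155, array([371. , 267.1])), (-0.155, array([429.9, 162.5]))]
axis [-0.30705685 -0.56470524  0.76604444]
```

```bash
cat >> fit.py <<'E'
print('---')
B=np.array([.4803,.3527,0])
im={c:cams[c]['pixels'][:,:,::-1].copy() for c in cams}
def circ(c,ctr,a,rad,col):
    a=np.array(a,float);u=np.cross(a,[1,.1,.2]);u/=np.linalg.norm(u);v=np.cross(a,u)
    P=np.array([(proj(c,ctr+rad*(np.cos(t)*u+np.sin(t)*v))+.5)*6-.5 for t in np.linspace(0,6.3,60)])
    return P
def draw(c,x,y,w,h,name,items):
    z=cv2.resize(im[c][y:y+h,x:x+w],None,fx=6,fy=6,interpolation=cv2.INTER_CUBIC)
    for P,col in items:
        cv2.polylines(z,[np.round(P-[x*6,y*6]).astype(int)],False,col,1)
    cv2.imwrite('pics/'+name,z)
pb=[.5661488,-.25404681,-2.06882619]
f=W(pb,[-.006,0,.105]);ax=W(pb,[-s40,0,c40])-W(pb,[0,0,0])
L=lambda c,pts:np.array([(proj(c,q)+.5)*6-.5 for q in pts])
for c,bx,rx in(('side',(260,315,80,70),(295,115,110,95)),('top',(135,215,80,70),(365,150,125,100))):
    draw(c,*bx,'fb_%s.png'%c,[(circ(c,B+[0,0,h],[0,0,1],.026,0),k) for h,k in((.104,(0,0,255)),(.004,(255,0,0)))])
    it=[(L(c,[f,f+.125*ax]),(0,0,255)),(L(c,[W(pb,q) for q in((-.006,.155,.135),(-.006,-.155,.135),(-.006,-.155,0),(-.006,.155,0),(-.006,.155,.135))]),(0,255,0))]
    it+=[(circ(c,f+s*ax,ax,.031,0),k) for s,k in((.04,(255,0,0)),(.066,(0,255,255)))]
    draw(c,*rx,'fr_%s.png'%c,it)
a=[cv2.imread('pics/fb_%s.png'%c) for c in('side','top')];cv2.imwrite('pics/fb.png',cv2.resize(np.hstack(a),None,fx=.8,fy=.8))
a=[cv2.resize(cv2.imread('pics/fr_%s.png'%c),(660,570)) for c in('side','top')]
E
python3 fit.py|sed -n '/---/,$p'
```

```text
---
```

View pics/fb.png

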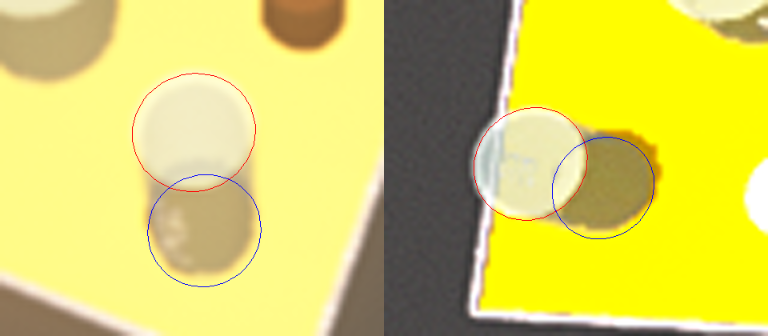

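View pics/fr_side.png

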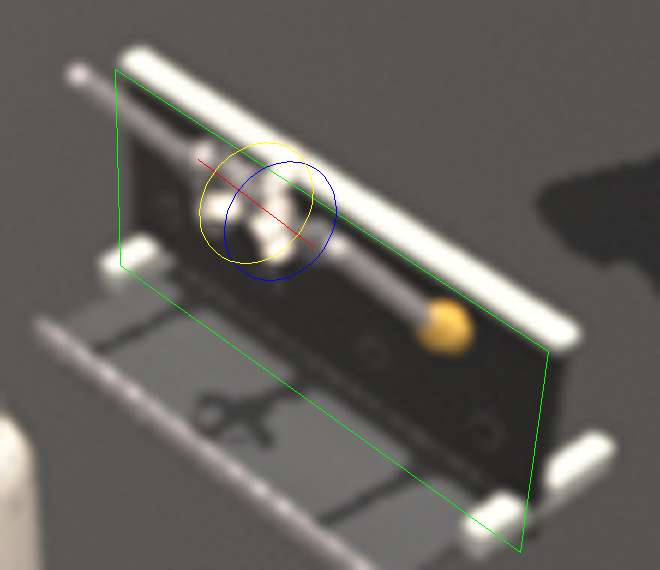

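View pics/fr_top.png

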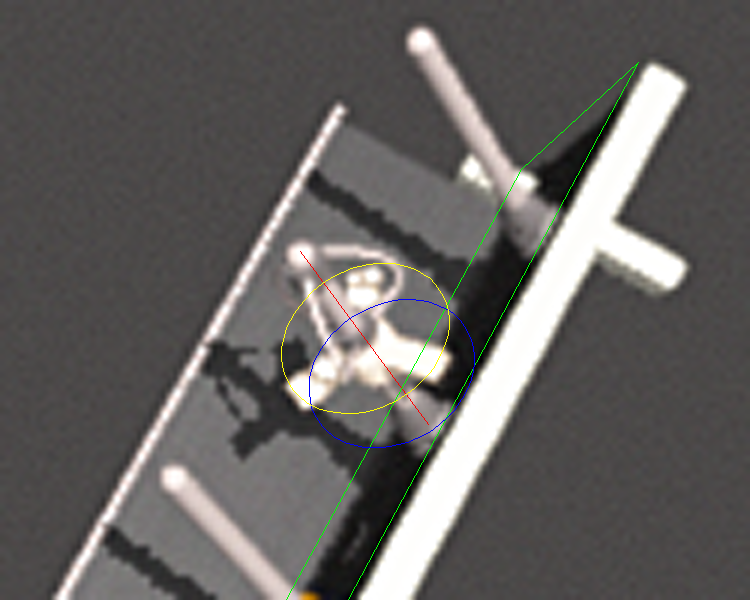

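```bash
cat >> h.py <<'E'
from scipy.spatial.transform import Rotation as Ro
foot=np.array([0.56901,-0.24878,0.105]);a=np.array([0.30706,0.56471,0.76604])
def Rt(th,hd=151.465):
    y=np.array([np.cos(np.radians(hd)),np.sin(np.radians(hd)),0]);z=np.array([0,0,-1.]);x=np.cross(y,z)
    return np.c_[x,y,z]@Ro.from_euler('y',th,degrees=True).as_matrix()
def delta(p,R=None):
    s=r.sense();R0=s['ee_rot'];
    t=R0.T@(np.array(p)-s['tcp_pos'])/.025
    w=Ro.from_matrix(R0.T@(R0 if R is None else R)).as_rotvec(degrees=True)/5
    return np.r_[t,w].round(3)
def st():
    s=r.sense();print(s['time_s'],'p',s['tcp_pos'].round(4),'F',s['wrist_force'].round(2),'Fa',round(s['wrist_force']@a,2),'M',s['moment'].round(2),'w',s['gripper_width'].round(3),'j',s['joints'].round(1))
E
python3 - <<'E'
from h import *
print(Rt(40)[:,2],a)
for p in([.283,-.557,.3],[.40,-.05,.3],[.4803,.3527,.25],[.4803,.3527,.16]):print(p,delta(p,Rt(0)))
E
```

```text
[-0.30705676 -0.56470529 -0.76604444] [0.30706 0.56471 0.76604]
[0.283, -0.557, 0.3] [-6.000e-03  8.000e-03 -3.096e+00 -1.000e-03 -0.000e+00 -6.909e+00]
[0.4, -0.05, 0.3] [-1.3360e+01  1.5972e+01 -3.0970e+00 -1.0000e-03 -0.0000e+00 -6.9090e+00]
[0.4803, 0.3527, 0.25] [-2.3517e+01  2.8881e+01 -1.0970e+00 -1.0000e-03 -0.0000e+00 -6.9090e+00]
[0.4803, 0.3527, 0.16] [-2.3517e+01  2.8881e+01  2.5030e+00 -1.0000e-03 -0.0000e+00 -6.9090e+00]
```

>>> {"op": "play_rows", "data": {
  "deltas": [
    [0,0,-3.1,0,0,0,87],
    [0,0,-3.1,0,0,0,87],
    [-13.36,15.97,-3.1,0,0,-6.91,87],
    [-13.36,15.97,-3.1,0,0,-6.91,87],
    [-13.36,15.97,-3.1,0,0,-6.91,87],
    [-13.36,15.97,-3.1,0,0,-6.91,87],
    [-13.36,15.97,-3.1,0,0,-6.91,87],
    [-13.36,15.97,-3.1,0,0,-6.91,87],
    [-13.36,15.97,-3.1,0,0,-6.91,87],
    [-13.36,15.97,-3.1,0,0,-6.91,87],
    [-13.36,15.97,-3.1,0,0,-6.91,87],
    [-13.36,15.97,-3.1,0,0,-6.91,87]
  ]
}}

```text
time_s: 2.4
tcp_pos: [0.3953, -0.0681, 0.3006]
ee_rot: [[-0.477, -0.879, 0.002], [-0.879, 0.477, 0.0], [-0.001, -0.001, -1.0]]
wrist_force: [2.2, 0.5, 0.3]
gripper_width: 0.999
```

Run:
```python
from h import *
st()
for p in([.4803,.3527,.25],[.4803,.3527,.16]):print(p,delta(p,Rt(0)))
```

```text
Traceback (most recent call last):
  File "h.py", line 16, in st
    s=r.sense();print(s['time_s'],'p',s['tcp_pos'].round(4),'F',s['wrist_force'].round(2),'Fa',round(s['wrist_force']@a,2),'M',s['moment'].round(2),'w',s['gripper_width'].round(3),'j',s['joints'].round(1))
                                                                                                                                                        ^^^^^^^^^^^^^^^^^^^^^^^^
AttributeError: 'float' object has no attribute 'round'
```

```bash
sed -i "s/s\['gripper_width'\].round(3)/round(float(s['gripper_width']),3)/" h.py
python3 - <<'E'
from h import *
st()
for p in([.4803,.3527,.25],[.4803,.3527,.15]):print(p,delta(p,Rt(0)))
E
```

```text
2.4 p [ 0.3953 -0.0681  0.3006] F [2.2  0.5  0.29] Fa 1.18 M [-0.03 -0.11 -0.02] w 0.999 j [ 13.7  -3.8 -20.    0.  -73.8 -42.2]
[0.4803, 0.3527, 0.25] [-1.6411e+01  5.0530e+00  2.0360e+00 -1.6000e-02  1.3000e-02  3.0000e-03]
[0.4803, 0.3527, 0.15] [-1.6407e+01  5.0590e+00  6.0360e+00 -1.6000e-02  1.3000e-02  3.0000e-03]
```

>>> {"op": "play_rows", "data": {
  "deltas": [
    [-15.7,4.9,2,0,0,0,87],
    [-15.7,4.9,2,0,0,0,87],
    [-15.7,4.9,2,0,0,0,87],
    [-15.7,4.9,2,0,0,0,87],
    [-15.7,4.9,2,0,0,0,87],
    [-15.7,4.9,2,0,0,0,87],
    [-15.7,4.9,2,0,0,0,87],
    [-15.7,4.9,2,0,0,0,87],
    [-15.7,4.9,2,0,0,0,87],
    [-15.7,4.9,4,0,0,0,87],
    [-15.7,4.9,4,0,0,0,87],
    [-15.7,4.9,4,0,0,0,87]
  ]
}}

```text
time_s: 3.6
tcp_pos: [0.4754, 0.3325, 0.2003]
ee_rot: [[-0.478, -0.879, -0.0], [-0.879, 0.478, -0.002], [0.002, -0.001, -1.0]]
wrist_force: [-0.0, -0.7, 1.0]
gripper_width: 0.999
```

Run:
```python
from h import *
st()
for p in([.4803,.3527,.15],[.4803,.3527,.0533]):print(p,delta(p,Rt(0)))
d=save('top','top1.png');save('side','side1.png')
```

```text
3.6 p [0.4754 0.3325 0.2003] F [-0.04 -0.71  1.04] Fa 0.38 M [0.02 0.03 0.01] w 0.999 j [ 51.   18.7  -7.9   0.1 -63.5 -79.5]
[0.4803, 0.3527, 0.15] [-8.09e-01  2.16e-01  2.01e+00 -8.00e-03 -2.30e-02  1.00e-03]
[0.4803, 0.3527, 0.0533] [-8.170e-01  2.180e-01  5.878e+00 -8.000e-03 -2.300e-02  1.000e-03]
```

View pics/side1.png

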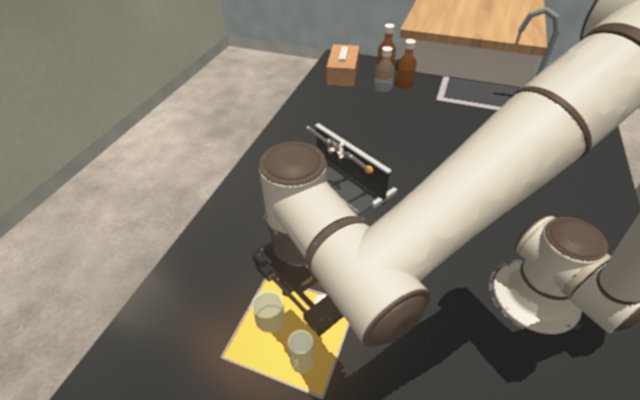

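The gripper is above the tray, about 20 mm short of the beaker at (300,348). I'll correct sideways first, then go down.

>>> {"op": "play_rows", "data": {
  "deltas": [
    [-0.82,0.22,0,0,0,0,87],
    [-0.82,0.22,0,0,0,0,87],
    [-0.82,0.22,0,0,0,0,87],
    [-0.82,0.22,1,0,0,0,87],
    [-0.82,0.22,2,0,0,0,87],
    [-0.82,0.22,2,0,0,0,87],
    [-0.82,0.22,2,0,0,0,87]
  ]
}}

```text
time_s: 4.4
tcp_pos: [0.4807, 0.3536, 0.1512]
ee_rot: [[-0.478, -0.879, 0.001], [-0.879, 0.478, 0.0], [-0.001, -0.001, -1.0]]
wrist_force: [0.3, -0.2, 1.0]
gripper_width: 0.999
```

Run:
```python
from h import *
st()
for p in([.4803,.3527,.0533],):print(p,delta(p,Rt(0)))
d=save('top','top2.png');e=save('side','side2.png')
for c,d in(('top',d),('side',e)):
    s=r.sense();
    for q in(s['tcp_pos'],[.4803,.3527,.104]):
        p=d['camera_matrix']@(d['R']@np.array(q)+d['t']);print(c,(p/p[2])[:2])
a=cv2.imread('pics/top2.png')[190:290,100:240];b=cv2.imread('pics/side2.png')[290:390,230:370]
cv2.imwrite('pics/c2.png',cv2.resize(np.vstack([a,b]),None,fx=3,fy=3,interpolation=cv2.INTER_CUBIC))
```

```text
4.4 p [0.4807 0.3536 0.1512] F [ 0.34 -0.18  0.97] Fa 0.75 M [-0.04  0.09  0.01] w 0.999 j [ 51.9  22.6  -9.5   0.1 -57.8 -80.5]
[0.4803, 0.3527, 0.0533] [ 4.200e-02 -1.000e-03  3.915e+00 -1.000e-02  7.000e-03  2.000e-03]
top [155.73273555 245.30779229]
top [165.03362509 248.58102212]
side [297.96040524 331.26924543]
side [299.88685899 341.83141672]
```

View pics/c2.png

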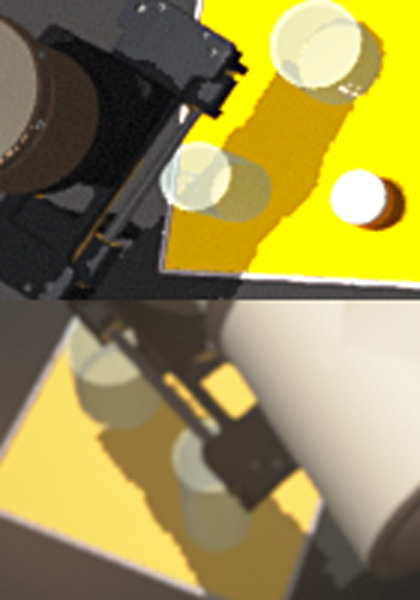

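The beaker sits between the open fingers in both crops, at top (165,249) and side (300,342). I'll lower the gripper in steps.

>>> {"op": "play_rows", "data": {
  "deltas": [
    [0.04,0,1,0,0,0,87],
    [0.04,0,1.5,0,0,0,87],
    [0.04,0,2,0,0,0,87],
    [0.04,0,2.3,0,0,0,87]
  ]
}}

```text
time_s: 4.9
tcp_pos: [0.4797, 0.3529, 0.0919]
ee_rot: [[-0.478, -0.879, -0.0], [-0.879, 0.478, -0.001], [0.001, 0.0, -1.0]]
wrist_force: [0.7, 0.2, -0.7]
gripper_width: 0.995
```

>>> {"op": "play_rows", "data": {
  "deltas": [
    [0,0,0.5,0,0,0,87],
    [0,0,1,0,0,0,87],
    [0,0,1.5,0,0,0,87],
    [0,0,1.6,0,0,0,87],
    [0,0,1.6,0,0,0,87]
  ]
}}

```text
time_s: 5.4
tcp_pos: [0.4796, 0.3528, 0.0518]
ee_rot: [[-0.478, -0.879, -0.001], [-0.879, 0.478, -0.001], [0.001, 0.0, -1.0]]
wrist_force: [0.5, 0.7, 0.8]
gripper_width: 1.0
```

>>> {"op": "play_rows", "data": {
  "deltas": [
    [0,0,0,0,0,0,60],
    [0,0,0,0,0,0,56],
    [0,0,0,0,0,0,50],
    [0,0,0,0,0,0,45],
    [0,0,0,0,0,0,45],
    [0,0,0,0,0,0,45]
  ]
}}

```text
time_s: 6.0
tcp_pos: [0.4799, 0.3531, 0.0528]
ee_rot: [[-0.478, -0.879, 0.0], [-0.879, 0.478, 0.0], [-0.0, -0.0, -1.0]]
wrist_force: [-0.8, -0.4, 0.7]
gripper_width: 0.593
```

Run:
```python
from h import *
st(); print(delta([.4803,.3527,.0533],Rt(0)))
```

```text
6.0 p [0.4799 0.3531 0.0528] F [-0.78 -0.44  0.71] Fa 0.05 M [-0.05  0.02 -0.  ] w 0.593 j [ 51.9  28.9 -15.6   0.  -45.4 -80.4]
[ 0.007 -0.022 -0.02  -0.003  0.005  0.001]
```

>>> {"op": "play_rows", "data": {
  "deltas": [
    [0,0,-0.4,0,0,0,45],
    [0,0,-1.2,0,0,0,45],
    [0,0,-2.4,0,0,0,45],
    [0,0,-3.6,0,0,0,45],
    [0,0,-4.8,0,0,0,45],
    [0,0,-6,0,0,0,45],
    [0,0,-7.2,0,0,0,45],
    [0,0,-8.4,0,0,0,45],
    [0,0,-9.6,0,0,0,45],
    [0,0,-9.6,0,0,0,45]
  ]
}}

```text
time_s: 7.0
tcp_pos: [0.4813, 0.3541, 0.2985]
ee_rot: [[-0.477, -0.879, 0.008], [-0.879, 0.477, 0.007], [-0.01, -0.003, -1.0]]
wrist_force: [0.4, -0.3, -1.0]
gripper_width: 0.592
```

Run:
```python
from h import *
st()
for p in([.58,.07,.36],):
  for t in(0,20,40):print(p,t,delta(p,Rt(t)))
e=save('side','side3.png')
```

```text
7.0 p [0.4813 0.3541 0.2985] F [ 0.39 -0.33 -0.99] Fa -0.82 M [ 0.04  0.08 -0.  ] w 0.592 j [ 51.9  16.7   3.3   0.1 -76.1 -80.4]
[0.58, 0.07, 0.36] 0 [ 8.078e+00 -8.902e+00 -2.508e+00 -4.000e-02  1.120e-01  6.000e-03]
[0.58, 0.07, 0.36] 20 [ 8.078e+00 -8.902e+00 -2.508e+00 -4.100e-02  4.112e+00 -1.000e-03]
[0.58, 0.07, 0.36] 40 [ 8.078e+00 -8.902e+00 -2.508e+00 -4.000e-02  8.112e+00 -8.000e-03]
```

View pics/side3.png

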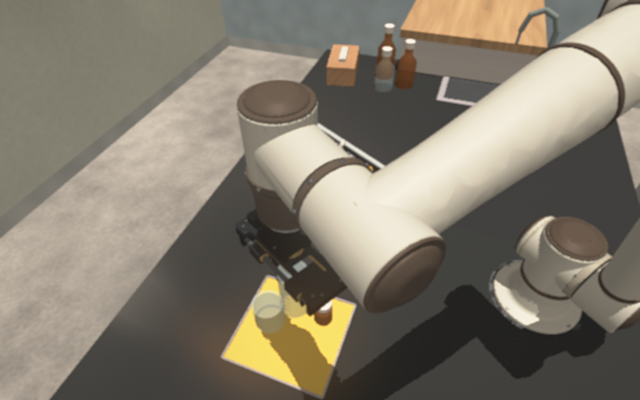

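The beaker has left the tray and is held in the gripper at about (295,300). The wide beaker and the jar have not moved.

>>> {"op": "play_rows", "data": {
  "deltas": [
    [0.8,-0.9,-2.5,0,0,0,45],
    [1.8,-2,-2.5,0,1,0,45],
    [3,-3.3,-2.5,0,2.4,0,45],
    [4.2,-4.6,-2.5,0,3.8,0,45],
    [5.4,-5.9,-2.5,0,5.2,0,45],
    [6.6,-7.2,-2.5,0,6.6,0,45],
    [7.4,-8.2,-2.5,0,8.1,0,45],
    [8.1,-8.9,-2.5,0,8.1,0,45],
    [8.1,-8.9,-2.5,0,8.1,0,45],
    [8.1,-8.9,-2.5,0,8.1,0,45]
  ]
}}

```text
time_s: 8.05
tcp_pos: [0.5783, 0.0685, 0.354]
ee_rot: [[-0.363, -0.878, -0.312], [-0.667, 0.479, -0.571], [0.65, 0.001, -0.76]]
wrist_force: [-0.3, 0.3, -0.8]
gripper_width: 0.588
```

Run:
```python
from h import *
st()
print(delta(foot+.244*a,Rt(40)))
e=save('side','side4.png');e=save('top','top4.png')
```

```text
8.05 p [0.5783 0.0685 0.354 ] F [-0.3   0.3  -0.81] Fa -0.54 M [ 1.37 -0.67 -0.01] w 0.588 j [  32.    29.7   13.7   19.8 -109.6  -59.9]
[ 2.223e+00 -5.742e+00  5.164e+00  1.900e-02 -1.150e-01  1.000e-03]
```

View pics/side4.png

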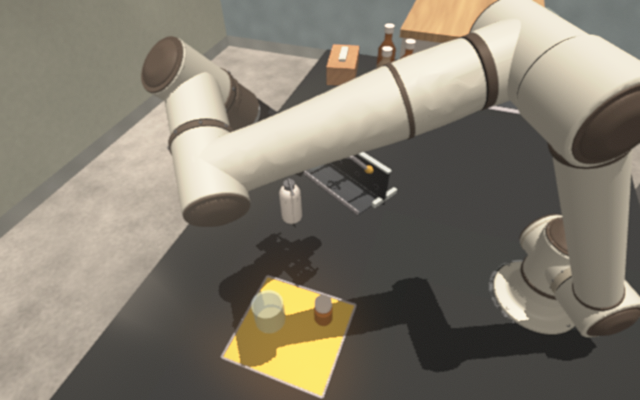

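View pics/top4.png

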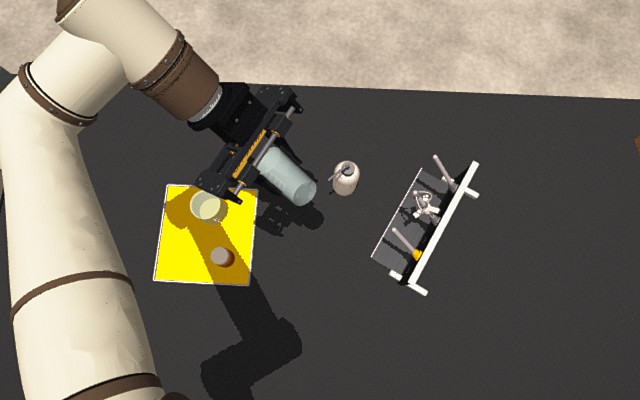

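The top view shows the beaker tilted, mouth towards the rack, at about (295,183), clear of the bottle at (345,178). In the side view the arm hides it.

>>> {"op": "play_rows", "data": {
  "deltas": [
    [0.3,-0.7,0.6,0,0,0,45],
    [0.7,-1.7,1.5,0,-0.1,0,45],
    [1.1,-2.9,2.6,0,-0.1,0,45],
    [1.6,-4.1,3.7,0,-0.1,0,45],
    [2,-5.2,4.7,0,-0.1,0,45],
    [2.22,-5.74,5.16,0,-0.1,0,45],
    [2.22,-5.74,5.16,0,-0.1,0,45],
    [2.22,-5.74,5.16,0,-0.1,0,45]
  ]
}}

```text
time_s: 8.95
tcp_pos: [0.6445, -0.1096, 0.2937]
ee_rot: [[-0.366, -0.879, -0.306], [-0.673, 0.477, -0.565], [0.642, -0.001, -0.766]]
wrist_force: [0.3, -0.3, -0.5]
gripper_width: 0.589
```

```bash
cat > look.py <<'E'
from h import *
import sys
n=sys.argv[1]
st()
s=r.sense(); q=s['tcp_pos']; print('s along',(q-foot)@a,'perp tool xy mm',(s['ee_rot'].T@(q-foot-((q-foot)@a)*a)*1e3).round(2),'angerr',delta(q,Rt(40))[3:]*5)
d=save('top',n+'.png');im=d['pixels'][:,:,::-1]
x,y,w,h=330,110,130,110;k=6
z=cv2.resize(im[y:y+h,x:x+w],None,fx=k,fy=k,interpolation=cv2.INTER_CUBIC)
def pj(X):
    p=d['camera_matrix']@(d['R']@X+d['t']);p=p[:2]/p[2];return tuple(np.round((p+.5-[x,y])*k-.5).astype(int).tolist())
cv2.imwrite('pics/%s_z0.png'%n,z)
cv2.line(z,pj(foot),pj(foot+.125*a),(0,0,255),1)
R=s['ee_rot'];
m=q+R[:,2]*.0488
def ring(c,rad,col):
    P=[pj(c+rad*(np.cos(t)*R[:,0]+np.sin(t)*R[:,1])) for t in np.linspace(0,6.284,60)];cv2.polylines(z,[np.array(P)],True,col,1)
ring(m,.026,(0,255,0));ring(m-R[:,2]*.1,.026,(255,255,0));cv2.line(z,pj(m),pj(m-R[:,2]*.1),(0,255,0),1)
cv2.imwrite('pics/%s_z.png'%n,z)
E
python3 look.py top5
```

```text
8.95 p [ 0.6445 -0.1096  0.2937] F [ 0.32 -0.28 -0.45] Fa -0.41 M [ 1.34 -0.67 -0.02] w 0.589 j [ 15.9  33.5   9.6  27.5 -95.8 -49. ]
s along 0.24626595229159076 perp tool xy mm [ 0.01  0.16 -0.  ] angerr [-0.065  0.03  -0.005]
```

View pics/top5_z.png

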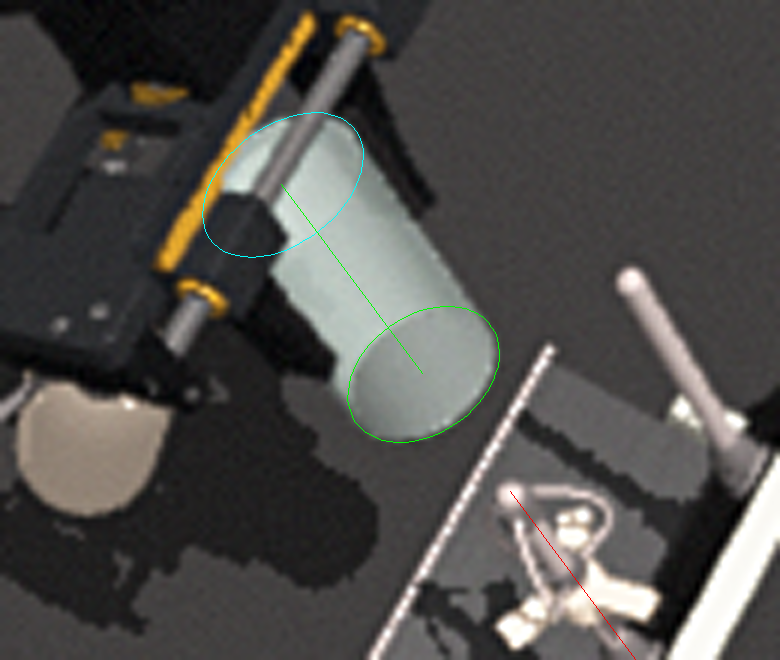

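View pics/top5_z0.png

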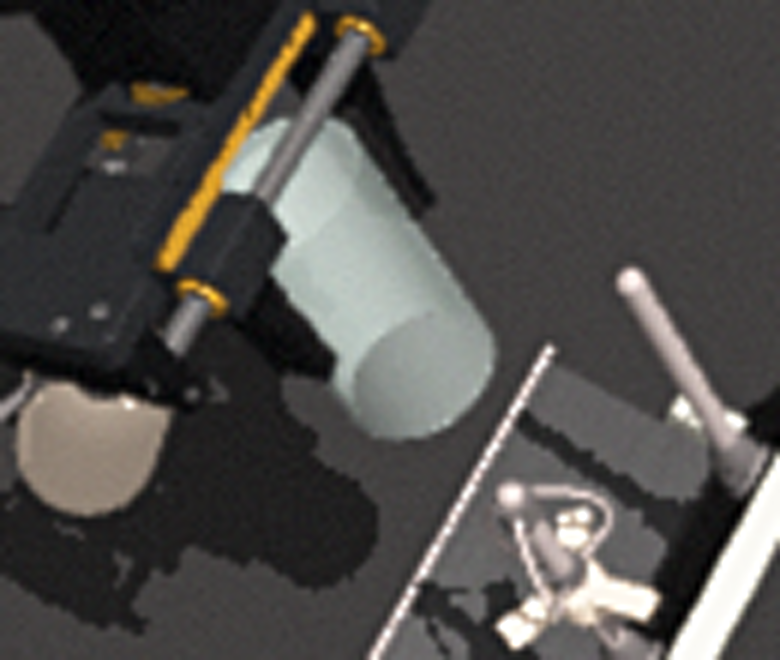

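In the top view the mouth ellipse is centred near zoom (425,373) and matches the model within about 1 px. It is in line with the peg, whose tip is at (510,492). Next I'll slide along the peg until the rim is just past the tip, then look again.

>>> {"op": "play_rows", "data": {
  "deltas": [
    [0,0,0.5,0,0,0,45],
    [0,0,1,0,0,0,45],
    [0,0,1.5,0,0,0,45],
    [0,0,2,0,0,0,45],
    [0,0,2.5,0,0,0,45],
    [0,0,2.8,0,0,0,45],
    [0,0,3.1,0,0,0,45],
    [0,0,3.1,0,0,0,45]
  ]
}}

```text
time_s: 9.8
tcp_pos: [0.6199, -0.1548, 0.2328]
ee_rot: [[-0.365, -0.878, -0.309], [-0.673, 0.478, -0.565], [0.643, 0.001, -0.765]]
wrist_force: [-0.8, 0.5, -1.1]
gripper_width: 0.586
```

```bash
python3 look.py top6; python3 -c "
from h import *
save('side','side6.png')"
```

```text
9.8 p [ 0.6199 -0.1548  0.2328] F [-0.75  0.53 -1.1 ] Fa -0.78 M [ 1.35 -0.68 -0.03] w 0.586 j [ 12.7  32.8  -0.6  28.9 -86.2 -51. ]
s along 0.16662300589120738 perp tool xy mm [0.29 0.17 0.  ] angerr [ 0.09  -0.05   0.015]
```

View pics/top6_z.png

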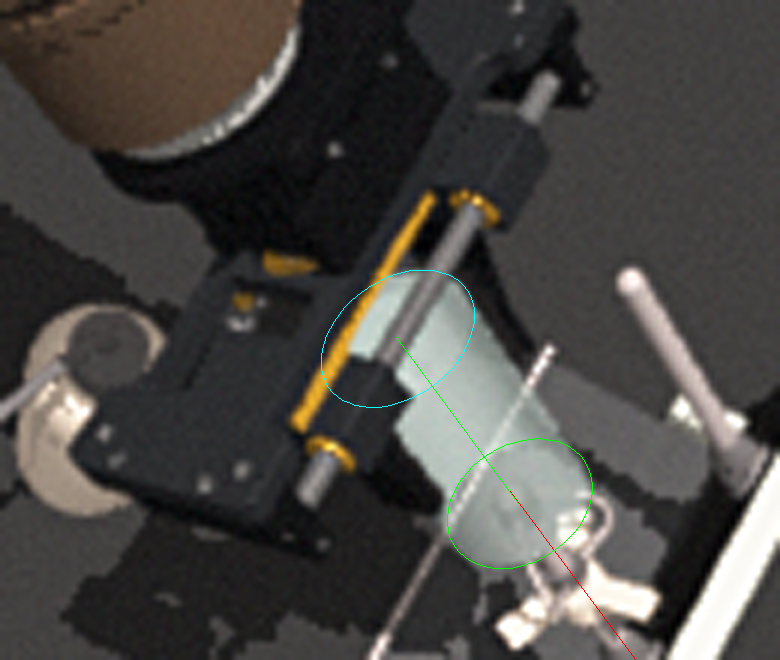

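View pics/side6.png

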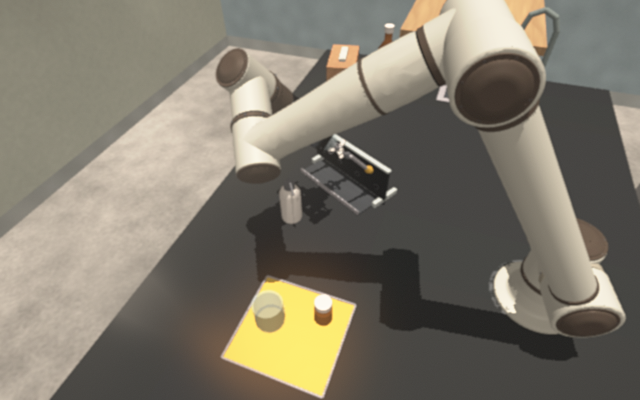

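The rod tip is inside the mouth and centred, at zoom (512,505). The forces are at baseline. From here I'll slide on over the springs in short strokes and read the force after each.

>>> {"op": "play_rows", "data": {
  "deltas": [
    [0,0,0.2,0,0,0,45],
    [0,0,0.4,0,0,0,45],
    [0,0,0.6,0,0,0,45],
    [0,0,0.6,0,0,0,45]
  ]
}}

```text
time_s: 10.3
tcp_pos: [0.6154, -0.163, 0.2214]
ee_rot: [[-0.365, -0.878, -0.309], [-0.673, 0.478, -0.565], [0.643, 0.001, -0.766]]
wrist_force: [0.4, -0.3, -1.1]
gripper_width: 0.587
```

```bash
cat > q.py <<'E'
from h import *
s=r.sense();q=s['tcp_pos'];R=s['ee_rot'];print(s['time_s'],'rim s %.1f'%(((q-foot)@a-.0488)*1e3),'perp',(R.T@(q-foot-((q-foot)@a)*a)*1e3).round(2)[:2],'Ftool',(R.T@s['wrist_force']).round(2),'Mtool',(R.T@s['moment']).round(3),'w',round(s['gripper_width']*87,1),'ang',delta(q,Rt(40))[3:]*5)
E
python3 q.py
```

```text
10.3 rim s 103.1 perp [0.14 0.26] Ftool [-0.66 -0.45  0.92] Mtool [-0.093 -1.532 -0.035] w 51.1 ang [ 0.08  -0.045  0.025]
```

>>> {"op": "play_rows", "data": {
  "deltas": [
    [0,0,0.15,0,0,0,45],
    [0,0,0.3,0,0,0,45],
    [0,0,0.45,0,0,0,45]
  ]
}}

```text
time_s: 10.6
tcp_pos: [0.6128, -0.1689, 0.2136]
ee_rot: [[-0.366, -0.879, -0.306], [-0.673, 0.477, -0.565], [0.643, -0.001, -0.766]]
wrist_force: [0.6, 2.4, 1.8]
gripper_width: 0.589
```

```bash
python3 q.py
```

```text
10.6 rim s 92.9 perp [ 0.07 -0.32] Ftool [-0.63  0.64 -2.93] Mtool [-0.17  -1.591 -0.004] w 51.2 ang [-0.05  0.02 -0.  ]
```

>>> {"op": "play_rows", "data": {
  "deltas": [
    [0,0,0.1,0,0,0,45],
    [0,0,0.2,0,0,0,45]
  ]
}}

```text
time_s: 10.8
tcp_pos: [0.6119, -0.1716, 0.2107]
ee_rot: [[-0.367, -0.879, -0.304], [-0.673, 0.477, -0.566], [0.642, -0.002, -0.767]]
wrist_force: [1.6, 2.8, 3.6]
gripper_width: 0.588
```

```bash
python3 q.py
```

```text
10.8 rim s 88.9 perp [ 0.27 -0.84] Ftool [-0.16 -0.08 -4.77] Mtool [-0.05  -1.381 -0.051] w 51.2 ang [-0.155  0.04  -0.03 ]
```

>>> {"op": "play_rows", "data": {
  "deltas": [
    [0,0,0.1,0,0,0,45],
    [0,0,0.2,0,0,0,45],
    [0,0,0.3,0,0,0,45]
  ]
}}

```text
time_s: 11.1
tcp_pos: [0.6087, -0.1762, 0.2038]
ee_rot: [[-0.366, -0.879, -0.307], [-0.673, 0.478, -0.565], [0.643, -0.0, -0.766]]
wrist_force: [1.4, 1.7, 1.4]
gripper_width: 0.592
```

```bash
python3 q.py
```

```text
11.1 rim s 80.0 perp [ 0.11 -0.17] Ftool [-0.74 -0.43 -2.4 ] Mtool [ 0.191 -1.439 -0.104] w 51.5 ang [-0.01   0.005  0.   ]
```

>>> {"op": "play_rows", "data": {
  "deltas": [
    [0,0,0.1,0,0,0,45],
    [0,0,0.2,0,0,0,45],
    [0,0,0.3,0,0,0,45]
  ]
}}

```text
time_s: 11.4
tcp_pos: [0.6063, -0.1804, 0.198]
ee_rot: [[-0.366, -0.879, -0.307], [-0.673, 0.478, -0.565], [0.643, 0.0, -0.766]]
wrist_force: [2.3, 1.1, 1.1]
gripper_width: 0.587
```

```bash
python3 q.py
```

```text
11.4 rim s 72.5 perp [ 0.1  -0.12] Ftool [-0.85 -1.47 -2.19] Mtool [ 0.166 -1.397 -0.033] w 51.0 ang [ 0.    -0.005  0.005]
```

Past the widest point of the springs: steady drag of about 3 N and little sideways load. Now I'll take 2–3 mm steps, feeling for the star.

>>> {"op": "play_rows", "data": {
  "deltas": [
    [0,0,0.08,0,0,0,45],
    [0,0,0.16,0,0,0,45]
  ]
}}

```text
time_s: 11.6
tcp_pos: [0.6051, -0.1826, 0.195]
ee_rot: [[-0.366, -0.879, -0.307], [-0.673, 0.478, -0.565], [0.643, 0.0, -0.766]]
wrist_force: [1.1, 0.7, 2.4]
gripper_width: 0.595
```

```bash
python3 q.py
```

```text
11.6 rim s 68.6 perp [ 0.13 -0.11] Ftool [ 0.66 -0.63 -2.59] Mtool [ 0.131 -1.441 -0.011] w 51.7 ang [-0.    -0.     0.005]
```

>>> {"op": "play_rows", "data": {
  "deltas": [
    [0,0,0.06,0,0,0,45],
    [0,0,0.12,0,0,0,45]
  ]
}}

```text
time_s: 11.8
tcp_pos: [0.6042, -0.1843, 0.1927]
ee_rot: [[-0.366, -0.879, -0.307], [-0.673, 0.478, -0.565], [0.643, 0.0, -0.766]]
wrist_force: [1.3, 1.8, 1.3]
gripper_width: 0.59
```

```bash
python3 q.py
```

```text
11.8 rim s 65.6 perp [ 0.11 -0.11] Ftool [-0.91 -0.28 -2.41] Mtool [ 0.153 -1.402 -0.023] w 51.3 ang [0. 0. 0.]
```

>>> {"op": "play_rows", "data": {
  "deltas": [
    [0,0,0.06,0,0,0,45],
    [0,0,0.12,0,0,0,45]
  ]
}}

```text
time_s: 12.0
tcp_pos: [0.6033, -0.186, 0.1905]
ee_rot: [[-0.366, -0.879, -0.307], [-0.673, 0.478, -0.565], [0.643, -0.0, -0.766]]
wrist_force: [1.1, 2.0, 1.0]
gripper_width: 0.588
```

```bash
python3 q.py
```

```text
12.0 rim s 62.7 perp [ 0.12 -0.14] Ftool [-1.08 -0.06 -2.24] Mtool [ 0.177 -1.504 -0.038] w 51.2 ang [-0.01   0.005 -0.   ]
```

>>> {"op": "play_rows", "data": {
  "deltas": [
    [0,0,0.04,0,0,0,45],
    [0,0,0.08,0,0,0,45]
  ]
}}

```text
time_s: 12.2
tcp_pos: [0.603, -0.1867, 0.1895]
ee_rot: [[-0.366, -0.879, -0.306], [-0.673, 0.477, -0.565], [0.643, -0.001, -0.766]]
wrist_force: [1.8, 5.5, 4.4]
gripper_width: 0.589
```

```bash
python3 q.py
```

```text
12.2 rim s 61.4 perp [ 0.15 -0.19] Ftool [-1.48  1.05 -7.02] Mtool [-0.665 -1.669 -0.025] w 51.3 ang [-0.045  0.01  -0.01 ]
```

>>> {"op": "play_rows", "data": {
  "deltas": [
    [0,0,0.04,0,0,0,45],
    [0,0,0.08,0,0,0,45]
  ]
}}

```text
time_s: 12.4
tcp_pos: [0.6027, -0.1873, 0.1888]
ee_rot: [[-0.366, -0.879, -0.305], [-0.673, 0.477, -0.565], [0.642, -0.002, -0.766]]
wrist_force: [0.4, 9.0, 7.5]
gripper_width: 0.594
```

```bash
python3 look.py top7;python3 q.py
```

```text
12.4 p [ 0.6027 -0.1873  0.1888] F [0.39 8.98 7.54] Fa 10.97 M [ 2.07  0.11 -0.84] w 0.594 j [ 10.2  33.1  -7.2  30.8 -79.1 -52.7]
s along 0.10930526421742412 perp tool xy mm [ 0.17 -0.23  0.  ] angerr [-0.105  0.025 -0.015]
12.45 rim s 60.5 perp [ 0.14 -0.21] Ftool [-1.55  2.37 -9.44] Mtool [-0.981 -1.656 -0.036] w 51.5 ang [-0.11   0.035 -0.015]
```

View pics/top7_z0.png

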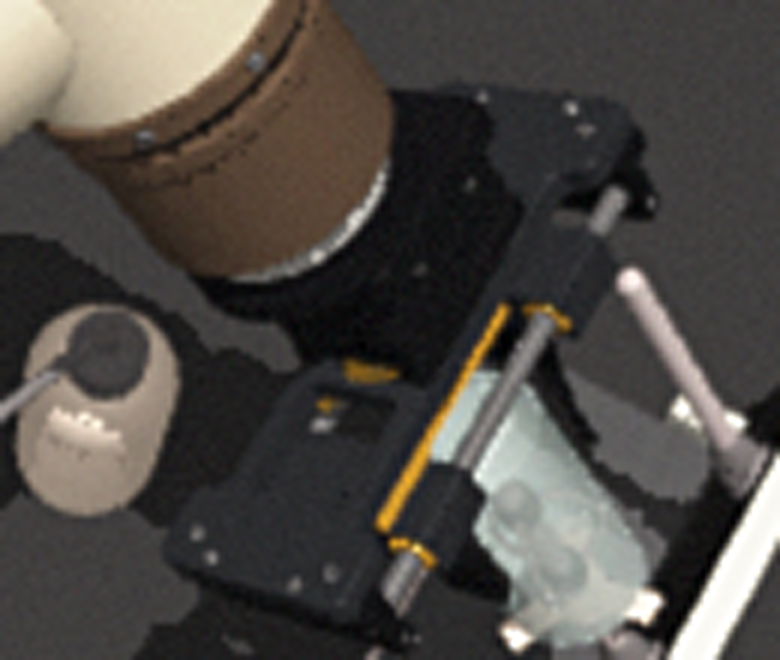

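The stop shows: axial force rose to about 10 N at rim s≈60.5 mm. The moment about tool x jumped by −1.1 N·m, so the rim touches the arm on the +y side first. I'll tilt slightly to seat it evenly.

>>> {"op": "play_rows", "data": {
  "deltas": [
    [0,0,-0.02,-0.1,0,0,45],
    [0,0,-0.02,-0.2,0,0,45],
    [0,0,-0.02,-0.2,0,0,45]
  ]
}}

```text
time_s: 12.75
tcp_pos: [0.6033, -0.1875, 0.1889]
ee_rot: [[-0.367, -0.874, -0.32], [-0.673, 0.487, -0.557], [0.642, 0.011, -0.766]]
wrist_force: [1.7, 5.3, 6.0]
gripper_width: 0.587
```

```bash
python3 q.py
```

```text
12.75 rim s 60.6 perp [ 0.17 -0.88] Ftool [-0.35  1.13 -8.06] Mtool [-0.179 -1.44  -0.058] w 51.1 ang [ 0.88  0.04 -0.03]
```

>>> {"op": "play_rows", "data": {
  "deltas": [
    [0,0,0.03,0,0,0,45],
    [0,0,0.05,0,0,0,45],
    [0,0,0.05,0,0,0,45]
  ]
}}

```text
time_s: 13.05
tcp_pos: [0.6032, -0.1877, 0.1887]
ee_rot: [[-0.367, -0.874, -0.319], [-0.673, 0.486, -0.557], [0.642, 0.01, -0.767]]
wrist_force: [0.9, 7.5, 7.4]
gripper_width: 0.59
```

```bash
python3 q.py
```

```text
13.05 rim s 60.3 perp [ 0.18 -0.9 ] Ftool [ -0.64   2.91 -10.16] Mtool [-5.910e-01 -1.583e+00  1.000e-03] w 51.3 ang [ 0.805  0.055 -0.03 ]
```

The lever arm implied by that moment looks too long for a star contact. I'll check the whole picture for anything else touching.

Run:
```python
from h import *
d=save('top','top8.png');e=save('side','side8.png')
im=d['pixels'][:,:,::-1];z=cv2.resize(im[150:270,335:475],None,fx=5,fy=5,interpolation=cv2.INTER_CUBIC)
def pj(X):
    p=d['camera_matrix']@(d['R']@X+d['t']);p=p[:2]/p[2];return tuple(np.round((p+.5-[335,150])*5-.5).astype(int).tolist())
s=r.sense();R=s['ee_rot'];q=s['tcp_pos']
def ring(c,rad,R,col): cv2.polylines(z,[np.array([pj(c+rad*(np.cos(t)*R[:,0]+np.sin(t)*R[:,1])) for t in np.linspace(0,6.284,60)])],True,col,1)
cv2.imwrite('pics/t8r.png',z)
ring(q+R[:,2]*.0488,.026,R,(0,255,0))
ring(foot+.06*a,.031,Rt(40),(0,255,255));ring(foot+.052*a,.031,Rt(40),(255,0,255))
cv2.imwrite('pics/t8.png',z)
cv2.imwrite('pics/s8.png',cv2.resize(e['pixels'][100:240,260:420,::-1],None,fx=4.5,fy=4,interpolation=cv2.INTER_CUBIC))
```

```text
(no output)
```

View pics/t8.png

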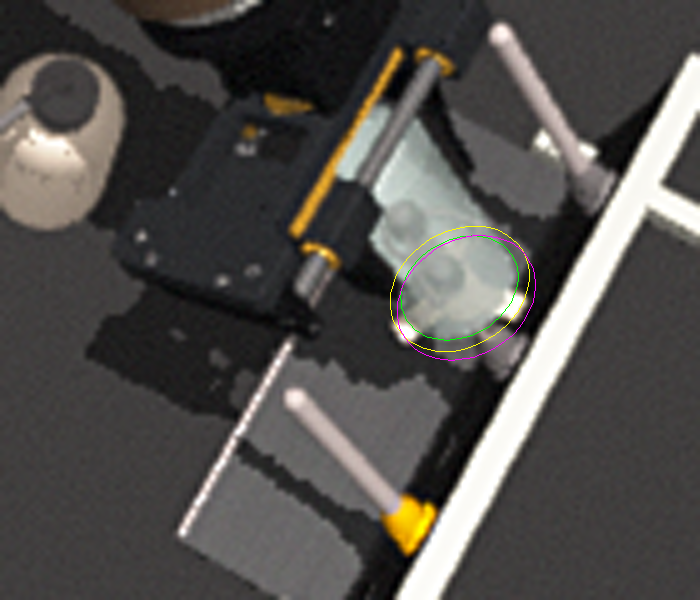

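View pics/t8r.png

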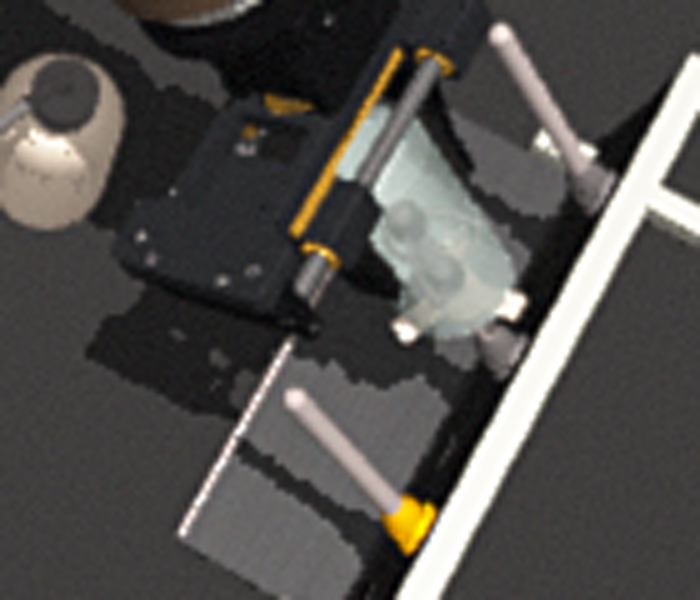

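View pics/s8.png

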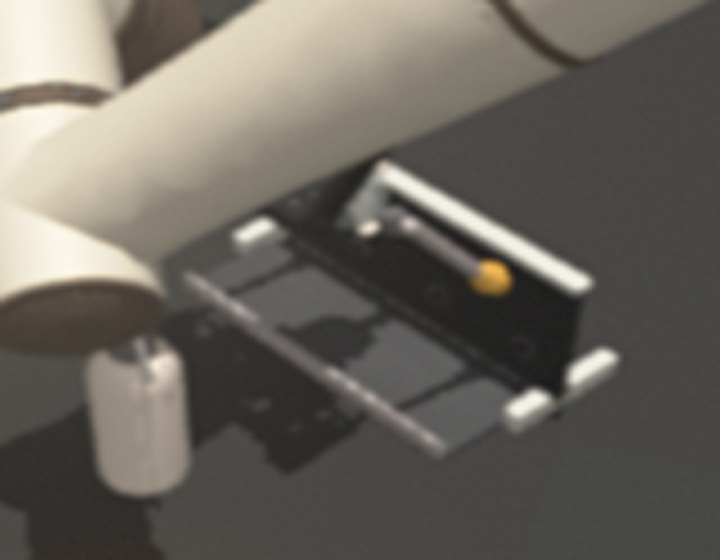

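Nothing else touches: the neighbouring pegs and the bottle are clear, and the rim at (460,335) rests on the star arms, tips at (407,330) and (515,302). The rod sits slightly to the +y side of the rim centre, so the moment is mostly a sideways load. I'll put the tilt back and shift about 1.5 mm in +y.

>>> {"op": "play_rows", "data": {
  "deltas": [
    [0,0.02,-0.04,0,0,0,45],
    [0,0.05,-0.04,0.1,0,0,45],
    [0,0.07,-0.04,0.2,0,0,45],
    [0,0.07,-0.04,0.2,0,0,45]
  ]
}}

```text
time_s: 13.55
tcp_pos: [0.6024, -0.187, 0.1889]
ee_rot: [[-0.367, -0.88, -0.302], [-0.674, 0.475, -0.566], [0.642, -0.004, -0.767]]
wrist_force: [5.0, 3.0, 6.6]
gripper_width: 0.59
```

```bash
python3 q.py
```

```text
13.55 rim s 60.7 perp [0.15 0.16] Ftool [ 0.36 -3.03 -8.29] Mtool [ 0.694 -1.429 -0.062] w 51.3 ang [-0.27   0.085 -0.035]
```

>>> {"op": "play_rows", "data": {
  "deltas": [
    [0,-0.02,0,0,0,0,45],
    [0,-0.03,0,0,0,0,45],
    [0,-0.03,0,0,0,0,45]
  ]
}}

```text
time_s: 13.85
tcp_pos: [0.6026, -0.1871, 0.1889]
ee_rot: [[-0.367, -0.879, -0.304], [-0.673, 0.476, -0.565], [0.642, -0.003, -0.767]]
wrist_force: [2.0, 5.8, 6.5]
gripper_width: 0.589
```

```bash
python3 q.py
```

```text
13.85 rim s 60.6 perp [ 0.14 -0.01] Ftool [-0.45  1.04 -8.89] Mtool [-0.081 -1.535 -0.022] w 51.2 ang [-0.165  0.055 -0.03 ]
```

>>> {"op": "play_rows", "data": {
  "deltas": [
    [0,0.005,0.03,0,0,0,45],
    [0,0.005,0.06,0,0,0,45],
    [0,0.005,0.06,0,0,0,45]
  ]
}}

```text
time_s: 14.15
tcp_pos: [0.6024, -0.1875, 0.1884]
ee_rot: [[-0.367, -0.88, -0.303], [-0.673, 0.476, -0.566], [0.642, -0.004, -0.767]]
wrist_force: [2.4, 8.7, 9.3]
gripper_width: 0.586
```

```bash
python3 q.py
```

```text
14.15 rim s 60.0 perp [ 0.13 -0.04] Ftool [ -0.79   2.   -12.77] Mtool [-0.516 -1.602 -0.051] w 51.0 ang [-0.235  0.07  -0.04 ]
```

The press reached about 12.8 N with only 0.6 mm of further travel, so the rim is on the star. Releasing now.

>>> {"op": "play_rows", "data": {
  "deltas": [
    [0,0,0,0,0,0,54],
    [0,0,0,0,0,0,60],
    [0,0,0,0,0,0,75],
    [0,0,0,0,0,0,80],
    [0,0,0,0,0,0,80]
  ]
}}

```text
time_s: 14.65
tcp_pos: [0.6001, -0.1887, 0.1859]
ee_rot: [[-0.365, -0.878, -0.309], [-0.673, 0.479, -0.564], [0.643, 0.002, -0.765]]
wrist_force: [0.2, 1.2, -1.1]
gripper_width: 0.868
```

```bash
python3 q.py; python3 look.py top9
```

```text
14.65 rim s 56.6 perp [0.26 1.4 ] Ftool [-1.63  0.37  0.12] Mtool [-0.025 -1.313 -0.012] w 75.5 ang [ 0.1   -0.05   0.015]
14.65 p [ 0.6001 -0.1887  0.1859] F [ 0.23  1.21 -1.14] Fa -0.12 M [ 1.17 -0.6  -0.01] w 0.868 j [ 10.1  33.1  -7.7  30.8 -78.8 -52.9]
s along 0.10543260306178116 perp tool xy mm [0.26 1.4  0.  ] angerr [ 0.1   -0.05   0.015]
```

View pics/top9_z0.png

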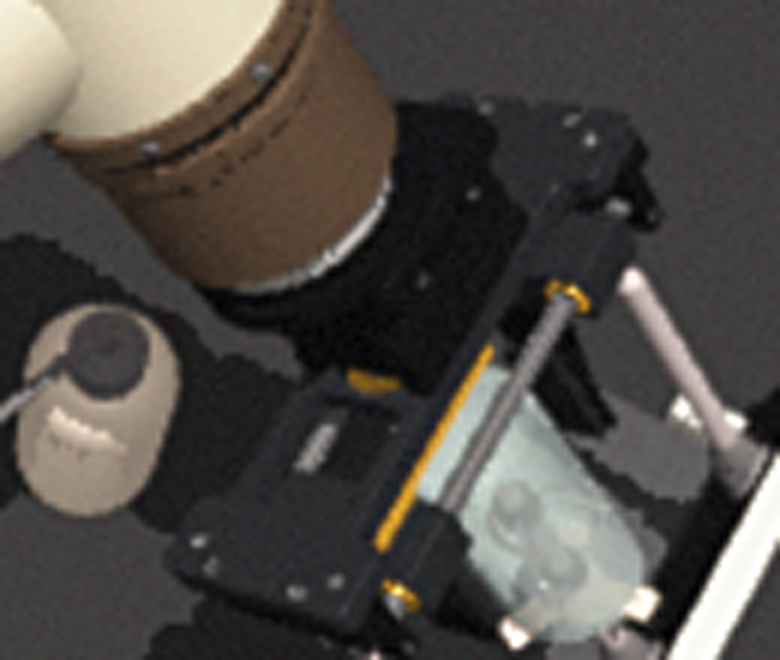

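The fingers are clear and the beaker stays on the peg. I'll back straight out along the slant.

>>> {"op": "play_rows", "data": {
  "deltas": [
    [0,-0.05,-0.4,0,0,0,85],
    [0,-0.05,-1,0,0,0,85],
    [0,-0.05,-2,0,0,0,85],
    [0,-0.05,-3,0,0,0,85],
    [0,-0.05,-4,0,0,0,85],
    [0,-0.05,-5,0,0,0,85],
    [0,-0.05,-6,0,0,0,85],
    [0,-0.05,-7,0,0,0,85],
    [0,-0.05,-7,0,0,0,85],
    [0,-0.05,-7,0,0,0,85]
  ]
}}

```text
time_s: 15.7
tcp_pos: [0.6555, -0.0896, 0.3204]
ee_rot: [[-0.366, -0.879, -0.307], [-0.674, 0.477, -0.564], [0.642, 0.0, -0.767]]
wrist_force: [-0.4, 0.1, -0.5]
gripper_width: 0.979
```

```bash
python3 q.py; python3 look.py top10; python3 -c "
from h import *
d=save('side','side10.png')
cv2.imwrite('pics/s10.png',cv2.resize(d['pixels'][100:240,260:420,::-1],None,fx=4.5,fy=4,interpolation=cv2.INTER_CUBIC))"
```

```text
15.7 rim s 232.6 perp [-0.3   0.03] Ftool [-0.26  0.39  0.48] Mtool [-0.029 -1.367 -0.025] w 85.1 ang [0.    0.045 0.03 ]
15.7 p [ 0.6555 -0.0896  0.3204] F [-0.4   0.09 -0.53] Fa -0.48 M [ 1.22 -0.62 -0.  ] w 0.979 j [  17.2   34.3   14.9   27.1 -100.3  -48. ]
s along 0.2814262836073029 perp tool xy mm [-0.3   0.03  0.  ] angerr [0.    0.045 0.03 ]
```

View pics/top10_z0.png

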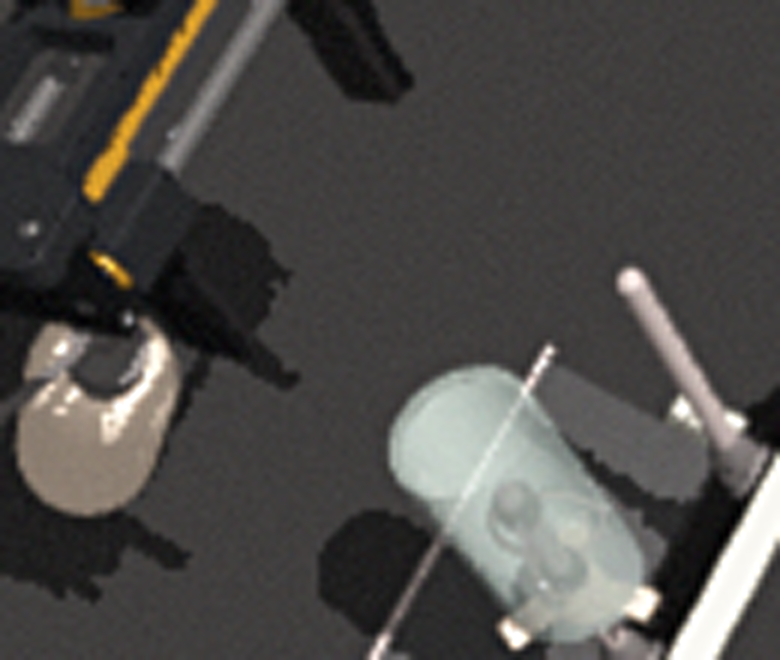

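View pics/side10.png

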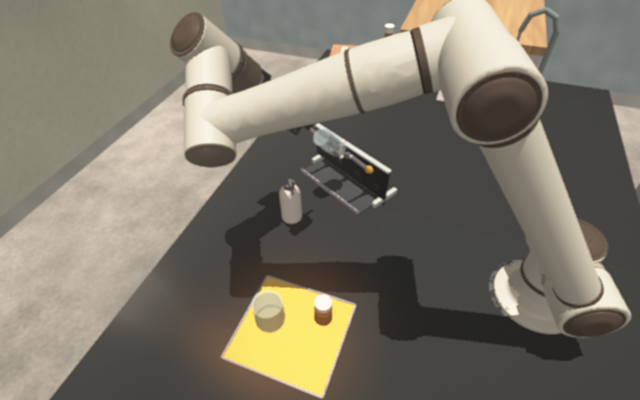

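The beaker hangs on the clip peg at zoom (515,510), with the star arms at (515,632) and (645,603). The bystanders have not moved. I'll take the arm further away for a clear side view.

>>> {"op": "play_rows", "data": {
  "deltas": [
    [0,0,-2,0,0,0,85],
    [1,4,-4,0,0,0,85],
    [2,6,-6,0,0,0,85],
    [3,8,-8,0,0,0,85],
    [3,8,-8,0,0,0,85],
    [3,8,-8,0,0,0,85],
    [3,8,-8,0,0,0,85],
    [3,8,-8,0,0,0,85]
  ]
}}

```text
time_s: 16.6
tcp_pos: [0.5131, 0.0681, 0.5231]
ee_rot: [[-0.366, -0.879, -0.304], [-0.675, 0.476, -0.564], [0.64, -0.001, -0.768]]
wrist_force: [1.1, -0.2, -0.4]
gripper_width: 0.976
```

```bash
cat > fin.py <<'E'
from h import *
import sys
n=sys.argv[1]; sr=float(sys.argv[2])
st()
for c,(x,y,w,h),k in(('top',(375,150,90,90),7),('side',(290,105,80,75),8)):
    d=save(c,n+c+'.png');z=cv2.resize(d['pixels'][y:y+h,x:x+w,::-1],None,fx=k,fy=k,interpolation=cv2.INTER_CUBIC)
    cv2.imwrite('pics/%s_%s_r.png'%(n,c),z)
    def pj(X):
        p=d['camera_matrix']@(d['R']@X+d['t']);p=p[:2]/p[2];return tuple(np.round((p+.5-[x,y])*k-.5).astype(int).tolist())
    R=Rt(40)
    def ring(cc,rad,col): cv2.polylines(z,[np.array([pj(cc+rad*(np.cos(t)*R[:,0]+np.sin(t)*R[:,1])) for t in np.linspace(0,6.284,60)])],True,col,1)
    ring(foot+sr*a,.026,(0,255,0));ring(foot+(sr+.1)*a,.026,(0,255,0));ring(foot+sr*a,.031,(0,255,255))
    cv2.line(z,pj(foot),pj(foot+.125*a),(0,0,255),1)
    cv2.imwrite('pics/%s_%s.png'%(n,c),z)
E
python3 fin.py f1 .060
```

```text
16.6 p [0.5131 0.0681 0.5231] F [ 1.13 -0.21 -0.43] Fa -0.11 M [ 1.21 -0.59 -0.03] w 0.976 j [  34.9   22.5   25.    21.2 -127.2  -55.7]
```

View pics/f1_top.png

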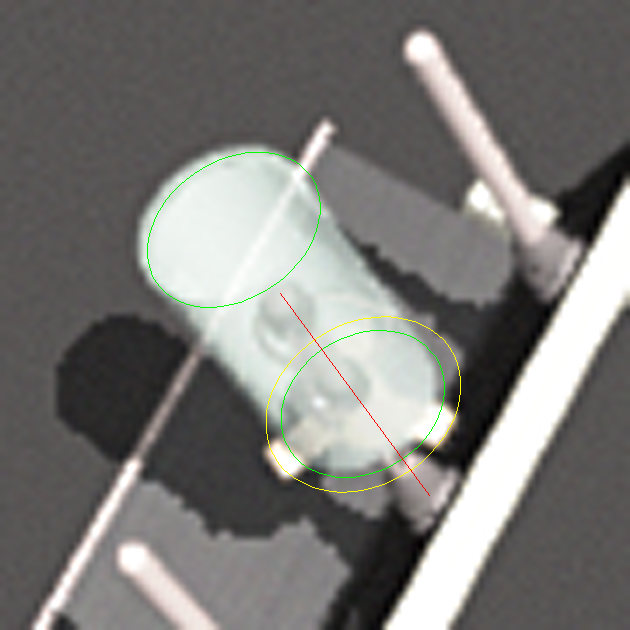

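View pics/f1_side.png

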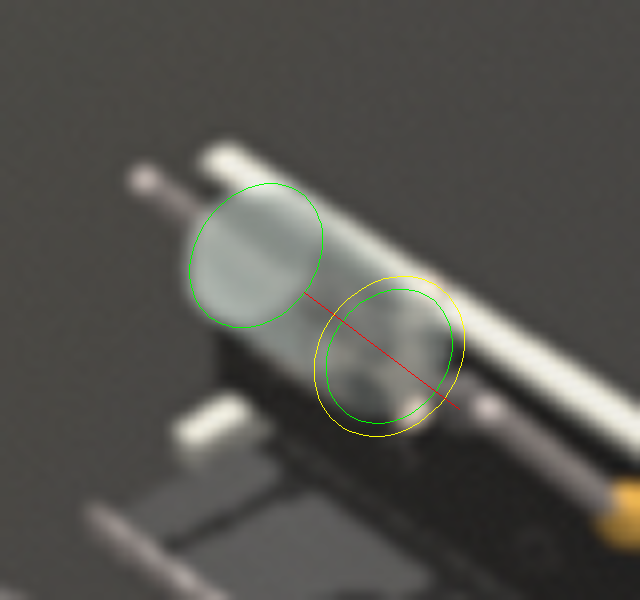

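View pics/f1_side_r.png

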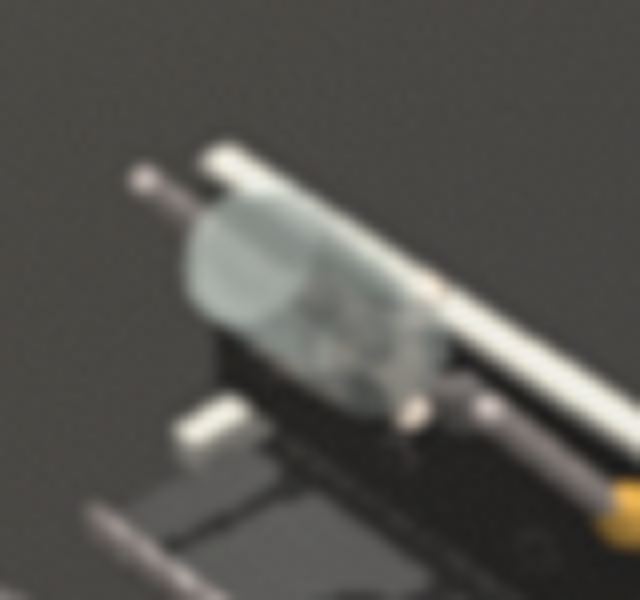

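The views agree with the beaker home at s≈60 mm and the star arm tips on the predicted ring. The closed end reads about 1 px off, so I can't rule out a slight tilt. I'll check by pressing gently on the middle of the closed end with shut fingers, which lets the rim level itself.

Run:
```python
from h import *
print(delta(foot+.26*a,Rt(40)),delta(foot+.19*a,Rt(40)))
```

```text
[-2.977 -7.994  8.773  0.023 -0.024  0.013] [-2.983 -7.999 11.573  0.023 -0.024  0.013]
```

>>> {"op": "play_rows", "data": {
  "deltas": [
    [-1,-2.5,2,0,0,0,0],
    [-2,-4.5,4,0,0,0,0],
    [-2.98,-6.5,6,0,0,0,0],
    [-2.98,-8,7.5,0,0,0,0],
    [-2.98,-8,8.77,0,0,0,0],
    [-2.98,-8,8.77,0,0,0,0],
    [-2.98,-8,9.8,0,0,0,0],
    [-2.98,-8,10.8,0,0,0,0],
    [-2.98,-8,11.4,0,0,0,0],
    [-2.98,-8,11.4,0,0,0,0],
    [-2.98,-8,11.4,0,0,0,0]
  ]
}}

```text
time_s: 17.8
tcp_pos: [0.629, -0.1396, 0.2546]
ee_rot: [[-0.365, -0.878, -0.31], [-0.672, 0.479, -0.565], [0.644, 0.002, -0.765]]
wrist_force: [0.3, -0.1, 0.2]
gripper_width: 0.062
```

```bash
sed -i "s/'rim s/'tcp s %.1f'%((q-foot)@a*1e3),'rim s/" q.py; python3 q.py; python3 look.py top11
```

```text
17.8 tcp s 194.6 rim s 145.8 perp [ 0.7  -0.59] Ftool [ 0.11 -0.34 -0.23] Mtool [-0.048 -1.316  0.005] w 5.4 ang [ 0.14  -0.115  0.01 ]
17.8 p [ 0.629  -0.1396  0.2546] F [ 0.33 -0.1   0.25] Fa 0.23 M [ 1.17 -0.6  -0.04] w 0.062 j [ 13.8  33.    3.   28.3 -89.7 -50.2]
s along 0.19464776881847864 perp tool xy mm [ 0.7  -0.59  0.  ] angerr [ 0.14  -0.115  0.01 ]
```

View pics/top11_z0.png

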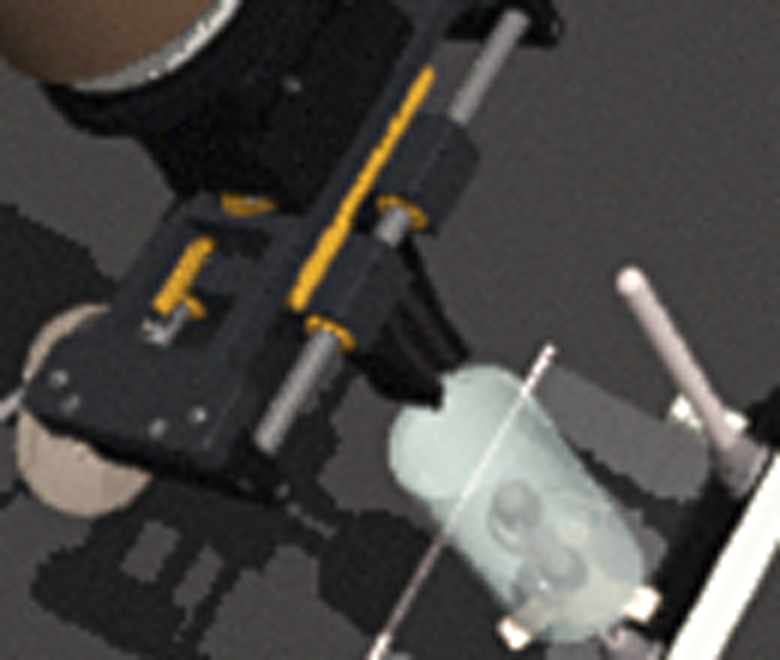

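The shut fingers are above the middle of the closed end, at zoom (440,405). I'll approach in small steps.

>>> {"op": "play_rows", "data": {
  "deltas": [
    [-0.02,0,0.3,0,0,0,0],
    [-0.02,0,0.6,0,0,0,0],
    [-0.02,0,0.9,0,0,0,0],
    [-0.02,0,1.1,0,0,0,0],
    [-0.02,0,1.1,0,0,0,0]
  ]
}}

```text
time_s: 18.35
tcp_pos: [0.6204, -0.154, 0.2338]
ee_rot: [[-0.365, -0.878, -0.308], [-0.673, 0.478, -0.565], [0.643, 0.001, -0.766]]
wrist_force: [0.3, 0.2, 0.4]
gripper_width: 0.003
```

```bash
python3 q.py
```

```text
18.35 tcp s 168.0 rim s 119.2 perp [0.24 0.14] Ftool [ 0.   -0.2  -0.55] Mtool [-0.067 -1.281 -0.023] w 0.2 ang [ 0.07  -0.045  0.025]
```

>>> {"op": "play_rows", "data": {
  "deltas": [
    [0,0,0.04,0,0,0,0],
    [0,0,0.08,0,0,0,0]
  ]
}}

```text
time_s: 18.55
tcp_pos: [0.6206, -0.1547, 0.2331]
ee_rot: [[-0.366, -0.879, -0.306], [-0.673, 0.477, -0.565], [0.643, -0.001, -0.766]]
wrist_force: [0.3, -0.1, -0.2]
gripper_width: 0.005
```

```bash
python3 q.py
```

```text
18.55 tcp s 167.1 rim s 118.3 perp [ 0.15 -0.39] Ftool [-0.14 -0.31  0.13] Mtool [-0.074 -1.301 -0.097] w 0.4 ang [-0.035  0.02  -0.01 ]
```

>>> {"op": "play_rows", "data": {
  "deltas": [
    [0,0,0.04,0,0,0,0],
    [0,0,0.08,0,0,0,0]
  ]
}}

```text
time_s: 18.75
tcp_pos: [0.6199, -0.1558, 0.2314]
ee_rot: [[-0.366, -0.879, -0.307], [-0.673, 0.478, -0.565], [0.643, -0.0, -0.766]]
wrist_force: [0.2, 0.3, 0.1]
gripper_width: 0.01
```

```bash
python3 q.py
```

```text
18.75 tcp s 165.0 rim s 116.2 perp [ 0.1  -0.29] Ftool [-0.21 -0.07 -0.28] Mtool [-0.059 -1.331 -0.083] w 0.9 ang [-0.02   0.01  -0.005]
```

>>> {"op": "play_rows", "data": {
  "deltas": [
    [0,0,0.04,0,0,0,0],
    [0,0,0.08,0,0,0,0]
  ]
}}

```text
time_s: 18.95
tcp_pos: [0.6195, -0.1569, 0.2301]
ee_rot: [[-0.366, -0.879, -0.306], [-0.673, 0.477, -0.565], [0.643, -0.001, -0.766]]
wrist_force: [0.1, 1.2, 2.2]
gripper_width: 0.001
```

```bash
python3 q.py
```

```text
18.95 tcp s 163.2 rim s 114.4 perp [ 0.14 -0.5 ] Ftool [ 0.58  0.46 -2.36] Mtool [ 0.009 -1.317 -0.085] w 0.1 ang [-0.06   0.01  -0.005]
```

>>> {"op": "play_rows", "data": {
  "deltas": [
    [0,0,0.04,0,0,0,0],
    [0,0,0.08,0,0,0,0]
  ]
}}

```text
time_s: 19.15
tcp_pos: [0.6194, -0.1579, 0.2295]
ee_rot: [[-0.367, -0.879, -0.305], [-0.673, 0.477, -0.566], [0.642, -0.002, -0.766]]
wrist_force: [1.2, 2.6, 5.6]
gripper_width: 0.007
```

```bash
python3 q.py
```

```text
19.15 tcp s 162.2 rim s 113.4 perp [ 0.44 -0.88] Ftool [ 1.39  0.13 -6.12] Mtool [-0.141 -1.144 -0.03 ] w 0.6 ang [-0.155  0.025 -0.035]
```

>>> {"op": "play_rows", "data": {
  "deltas": [
    [0,0,0.04,0,0,0,0],
    [0,0,0.06,0,0,0,0]
  ]
}}

```text
time_s: 19.35
tcp_pos: [0.6194, -0.1586, 0.2292]
ee_rot: [[-0.367, -0.879, -0.303], [-0.673, 0.476, -0.566], [0.642, -0.004, -0.766]]
wrist_force: [2.1, 4.0, 6.8]
gripper_width: 0.006
```

```bash
python3 q.py
```

```text
19.35 tcp s 161.6 rim s 112.8 perp [ 0.7  -1.13] Ftool [ 0.89  0.06 -8.12] Mtool [-0.217 -1.063 -0.03 ] w 0.5 ang [-0.225  0.035 -0.055]
```

>>> {"op": "play_rows", "data": {
  "deltas": [
    [0,0,0.04,0,0,0,0],
    [0,0,0.04,0,0,0,0]
  ]
}}

```text
time_s: 19.55
tcp_pos: [0.6193, -0.1589, 0.2289]
ee_rot: [[-0.367, -0.88, -0.303], [-0.673, 0.476, -0.566], [0.642, -0.004, -0.767]]
wrist_force: [2.6, 3.9, 7.9]
gripper_width: 0.004
```

```bash
python3 q.py
```

```text
19.55 tcp s 161.1 rim s 112.3 perp [ 0.78 -1.25] Ftool [ 1.45 -0.52 -9.02] Mtool [-0.25  -0.957 -0.067] w 0.4 ang [-0.275  0.055 -0.065]
```

>>> {"op": "play_rows", "data": {
  "deltas": [
    [0,0,0.05,0,0,0,0],
    [0,0,0.08,0,0,0,0],
    [0,0,0.08,0,0,0,0]
  ]
}}

```text
time_s: 19.85
tcp_pos: [0.6194, -0.1596, 0.2284]
ee_rot: [[-0.368, -0.88, -0.3], [-0.673, 0.475, -0.567], [0.642, -0.006, -0.767]]
wrist_force: [2.2, 7.6, 9.6]
gripper_width: 0.004
```

```bash
python3 q.py
```

```text
19.85 tcp s 160.4 rim s 111.6 perp [ 0.87 -1.69] Ftool [  0.25   1.61 -12.38] Mtool [-0.467 -1.03  -0.044] w 0.3 ang [-0.4   0.09 -0.09]
```

The stop holds: 12.4 N without sliding through, at about the same depth as before. Backing off.

>>> {"op": "play_rows", "data": {
  "deltas": [
    [0,0,-0.1,0,0,0,0],
    [0,0,-0.2,0,0,0,0],
    [0,0,-0.6,0,0,0,0],
    [0,0,-1.5,0,0,0,0],
    [0,0,-3,0,0,0,0],
    [0,0,-5,0,0,0,0],
    [1,3,-7,0,0,0,0],
    [2,5,-9,0,0,0,0],
    [3,7,-10,0,0,0,0],
    [3,8,-11,0,0,0,0],
    [3,8,-11,0,0,0,0],
    [3,8,-11,0,0,0,0]
  ]
}}

```text
time_s: 21.05
tcp_pos: [0.4968, 0.0412, 0.4878]
ee_rot: [[-0.368, -0.88, -0.301], [-0.676, 0.475, -0.563], [0.638, -0.004, -0.77]]
wrist_force: [-0.0, -0.7, 1.1]
gripper_width: 0.005
```

```bash
python3 fin.py f2 .060; python3 -c "
import cv2,numpy as np
cv2.imwrite('pics/f2c.png',cv2.resize(np.hstack([cv2.imread('pics/f1_top_r.png'),cv2.imread('pics/f2_top_r.png')]),(796,398)))"
```

```text
21.05 p [0.4968 0.0412 0.4878] F [-0.03 -0.73  1.05] Fa 0.39 M [ 1.16 -0.58 -0.  ] w 0.005 j [  33.8   19.    15.3   20.5 -120.8  -57.1]
```

View pics/f2_top.png

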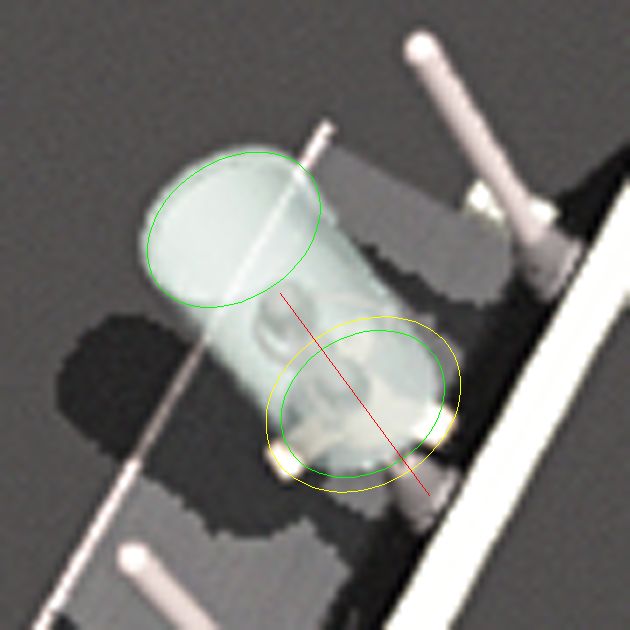

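View pics/f2side.png

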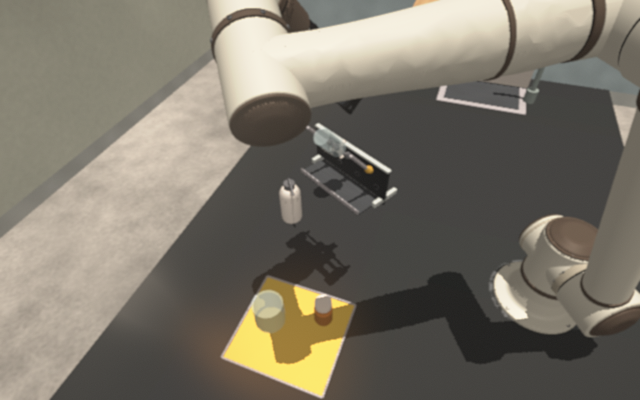

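View pics/f2_side.png

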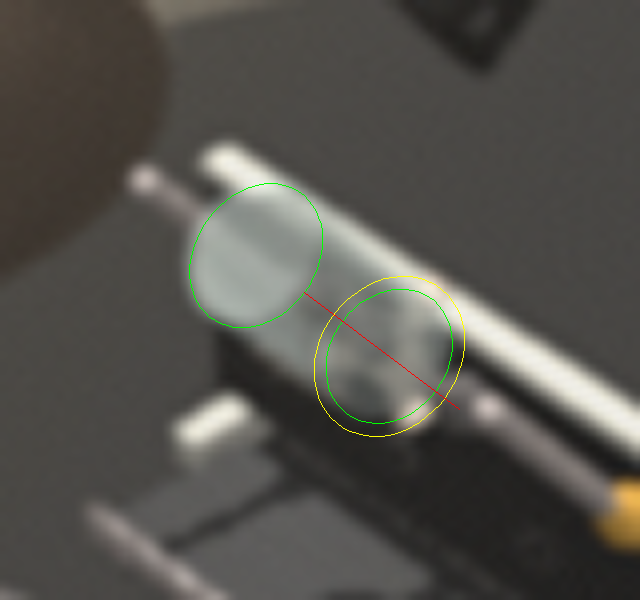

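The beaker is on the clip peg, with its rim at zoom (365,475) in the top view against the star arms at (285,460) and (438,425). The bottle, jar, wide beaker and rack are where they were, and the arm is clear. I'm handing in the job.

```bash
python3 -c "
from station import r
print(r.finish_job())"
```

```text
the job is handed in; nothing more can be done
None
```

The tall beaker hangs on the clip peg with its rim on the star, and I handed the job in at about 21 s of the 48 s allowed.

- **Mounting:** I gripped the beaker from above, tilted it 40° and slid it along the peg. It dragged about 3 to 5.5 N over the springs. The stop came at a rim height of about 60–62 mm from the peg's foot. At first contact the reading showed a sideways load of about 2–3 N. I shifted about 1 mm to ease it, pressed to about 13 N, then let go and backed out along the slant.
- **Stop check:** I pressed again on the closed end with shut fingers, up to 12.4 N. The beaker moved about 3 mm in all, getting steadily stiffer, and did not slide through. It ended within about 0.5 mm of the depth of the first press. The highest push I read was about 13 N, below the 20 N at which the glass chips.
- **Last pictures:** Both cameras show the beaker on the middle peg with its rim against the two star arms that can be seen. The bottle, jar, wide beaker and rack look unmoved, and the arm was well clear.
- **Not settled:** Contact with the third star arm could not be seen, so it rests on the force readings. In the top view the closed end still lies just under 1 pixel (1–2 mm) from the model, so a tilt of up to about 1° cannot be ruled out.

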